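# Fit the sieve plate and screw ring on the gem sifting cup

### The job

Close up the gem sifting cup: lay the perforated sieve plate into the cup's mouth by its black knob so that it sits flat on its seat and let go of it, then put the gold hexagonal ring over it and screw the ring clockwise until you feel it go snug, so that it clamps the plate firmly but is not overtightened. Press gently throughout, let go at the end, and leave the amber jar, the ring cone and the scale where they are.

Things in the scene. Friction and masses are not known exactly. Their poses are not given: they have to be found in the camera images.
- cup_mouth (a point): steel sifting cup on a round dark foot (84 mm across, 12 high), fixed. Point: centre of the mouth at the rim, 65 mm above the underside, z up. Mouth 34 mm inside; in it, 4 mm below the rim (up to 1.5 more or less with wear), a springy seat that yields 0.8 mm (16 N). Neck 40 mm outside (38 in the top 2 mm); three-start right-hand thread, 47 mm across, falls 2.9 mm per rad clockwise
- red_dot (a point): one of three red dots on the cup's foot, 120 deg apart, 32 mm from the axis, 12.5 mm above the underside: set the ring's lugs down on the thread over the dots. Turned clockwise (seen from above), they pass under the next ribs after 10 to 30 deg; the ring goes snug after 35 to 120 deg, as the seat is worn. Snug, turning slowly, is a resistance of 0.2 N m; 0.35 is too much
- plate_knob (a point): sieve plate: copper disk 32 mm across, 6.5 mm thick, lower edge bevelled 1.5 mm, about 50 g, lying flat; on its centre an upright black lifting knob, 12 mm across, 24 mm high (30.5 mm over all). Point: on its axis 18.5 mm above the underside, half-way up the knob; z up. Seated, this point is 14.5 mm (give or take 1.5) above the mouth point
- ring_center (a point): gold hexagonal screw ring, 57 mm over flats, 66 over corners, 17.5 high, about 110 g, lying right way up. Point: its centre, half-way up; +x through the middle of a flat, z up. Top flange 3 mm thick, opening 26 mm (the knob passes through); bore 50 mm; three inward lugs by its lower edge, 43 mm across. Set down over the red dots, this point is about 2 mm below the mouth point; snug, 2 to 6 mm below
- ring_dot (a point): one of three white dots on the ring's top, 120 deg apart, 21.5 mm from its axis, at the middle of a flat (this one on the ring's +x); a lug lies under each dot (8 mm wide, 1 to 3 mm above the underside)
- bottle: small amber jar with black cap, 44 mm across, 85 mm high, loose bystander; origin at the centre of its underside
- cone: dark wooden ring cone, 50 mm across the base, 72 mm high, loose bystander; origin at the centre of its underside
- scale: flat grey pocket scale, 75 x 120 x 19 mm, loose bystander on the robot's side; origin at the centre of its underside

How it is judged:
On the way:
1. the plate lies seated in the cup's mouth, let go (z of plate_knob in the frame of cup_mouth below 0.0168 m and horizontal distance between plate_knob and cup_mouth below 0.003 m and angle between plate's own z axis and vertical below 0.06 rad and contact force between the fingers and plate below 0.1 N), for 0.2 s.
At the end, for the whole second after the job is handed in: the plate is seated (its point under 16.8 mm above the mouth point), centred within 3 mm and level (0.06 rad); the ring is over it, level, centred within 4 mm, its centre at least 0.5 mm below the mouth point, and clamps the plate with 8 to 55 N; at rest and let go (z of plate_knob in the frame of cup_mouth below 0.0168 m and horizontal distance between plate_knob and cup_mouth below 0.003 m and angle between each of plate, ring's own z axis and vertical below 0.06 rad and z of ring_center in the frame of cup_mouth below -0.0005 m and horizontal distance between ring_center and cup_mouth below 0.004 m and contact force between ring and plate above 8 N and linear speed of ring below 0.01 m/s); the robot touches nothing.
It fails at once if the plate is rammed against the cup (over 25 N on the cup, over 55 N on its seat) (contact force between plate and cup above 25 N or contact force between plate and gasket above 55 N).
It fails at once if the ring is overtightened: it presses on the plate with over 55 N (contact force between ring and plate above 55 N).
It fails at once if a bystander is pushed (distance of any of bottle, cone, scale from where it was at the start of the episode above 0.02 m).
It also fails if it takes over 72 s, if anything falls off the work surface, if the arm or the gripper's body presses on something with over 40 N, if the wrist force passes 120 N, or if a joint passes its speed limit or range.

### The arm

A 6-joint arm with a two-finger parallel gripper is mounted at the origin on the work surface. World frame = base frame: x ahead of the robot, y to its left, z up, the work surface at z = 0. Lengths are in m, angles in rad, forces in N, time in s.
With the tool pointing down it reaches from about 0.325 to 0.9 m from the base axis. Payload 6.1 kg.
Tool frame: the origin (TCP) lies midway between the tips of the shut fingers; the grasp point (between the pads) lies behind it (grasp_offset is the z of the grasp point in the tool frame, in m); z points along the fingers, y is the direction in which the jaws open and shut (so a half turn about z gives the same grasp; the last joint's range is limited). The gripper opens to 85 mm and grips with 20 to 120 N. Pads are 22 mm wide; open, the fingers measure 114 mm over their backs; the gripper's body (76 mm by 85 mm) begins 54 mm behind the grasp point. The pads swing forward as they close: fully open they stand 13 mm farther back than shut.
Start: joints at [1.123, 0.22, 1.526, -0, 1.395, -0.126], TCP at [0.198, 0.593, 0.231] pointing down, gripper open.
Joint ranges: [-2.98, 2.98], [-0.91, 2.08], [0.09, 2.57], [-1.24, 4.39], [0.2, 2.65], [-2.68, 2.68]. Speed limits (rad/s): [2.57, 2.57, 3.01, 3.14, 3.14, 3.14].

### API

Orientations are given as a unit quaternion [x, y, z, w].
In Python, from bench import * gives the robot as it stands.
- The arm moves only by the shell command python3 -m pendant 'ROWS'. ROWS is JSON, a list of rows, each an object of numbers: "tx", "ty", "tz": the shift along the world's x, y, z in mm; "ax", "ay", "az": the turn, a rotation vector about the world's x, y, z in rad; "jaw": the gripper's target within -1 to 1 (fully open at 1, half-way at 0, shut at -1). In form: [{"tx": .., "ty": .., "tz": .., "ax": .., "ay": .., "az": .., "jaw": ..}, ...]. A call has 1 to 12 rows; each row is the pose to reach, as a shift and turn from the pose measured when the call began; what a row does not reach only later rows make up. A row lasts 1/10 s, in which the tool goes at most 50 mm and 8.59 degrees, less where a joint would pass 70% of its speed; a pose out of reach is approached as far as the arm can. A call with a gripper value outside its range is refused whole. The fingers move at their own pace and stop on an object; the grip force is fixed at half the most. Time passes only in rows, so rows that repeat a pose let the fingers close. It gives the time, the measured TCP pose, the force and the opening at its end, in the units of the state.
- state(): the state, without advancing time (a new reading comes with each control period).
- grab_frame(name): name is "scene" or "top" or "wrist"; returns a dict with "img" (480x640x3 uint8, red, green, blue), "depth" (480x640 float32, m along the optical axis (not along the pixel's ray), 0 where there is no reading), "K" (3x3 intrinsics, pixels), "T" (4x4, takes a point from camera to world coordinates). Camera axes: x right, y down, z forward; pixel columns grow to the right and rows downward; lengths in m; the calibration is good to about 2 mm. A picture is of the moment at which its call begins.
- hand_in(): hands the job in, once; it reports no verdict.
Trained networks look in the newest picture that a camera, given by its name, has taken for a name from the list of things; names that differ only in an ending like _2 or _b are one class to them, and where a whole thing is asked for, a point or a joint stands for the part that bears it (a point fixed in the world has none). Each returns a list of dicts, best first, with "confidence" (0 to 1); they miss things now and then, are a little off and sometimes report something else, mostly with a low value. They report only what shows in the picture. A call takes as long as a camera call.
- look_for(camera, query): "centre" ([column, row] in pixels, amid what is visible of it).
- landmark_of(camera, query): "centre" ([column, row] in pixels: a listed point, or the origin of a listed thing).
The state is a dict: "clock": time; "joints": joint angles; "qvel": joint speeds; "tau": joint torques, N m; "tool_pos": TCP position; "ee_rot": TCP orientation; "wrist_force": force on the tool from outside, world axes, zero at the start; "ft_torque": the same for the moment, N m; "gripper_width": finger opening in m.
Only numpy, scipy, OpenCV 4.12 (cv2) and the standard library are available. Lean on these libraries where they do the work, as an engineer would, in place of code of your own. Each camera call takes 0.05 s, during which the arm holds its last target.

## Working session

There is one attempt and no reset: what is moved stays moved. The work goes in short steps, Python scripts to look and compute and a shell command to move; the robot and the scene stay as the last step left them, time stands still between calls to the robot, and variables do not carry over. Pictures are saved under pics/ and viewed, and the job is handed in when it is done.

```bash
ls; mkdir -p pics; cat > h.py <<'E'
from bench import *
import numpy as np, cv2
def snap(c,name):
    f=grab_frame(c); cv2.imwrite(f'pics/{name}.png',f['img'][:,:,::-1]); return f
def ray(f,px):
    d=np.linalg.inv(f['K'])@np.array([px[0],px[1],1.]); R=f['T'][:3,:3]; return f['T'][:3,3],R@d
def at_z(f,px,z):
    o,d=ray(f,px); t=(z-o[2])/d[2]; return o+t*d
def dep(f,px,r=1):
    u,v=int(round(px[0])),int(round(px[1])); p=f['depth'][max(0,v-r):v+r+1,max(0,u-r):u+r+1]; p=p[p>0]
    if len(p)==0: return None
    o,d=ray(f,px); return o+np.median(p)*d
def proj(f,P):
    T=np.linalg.inv(f['T']); p=T[:3,:3]@np.asarray(P)+T[:3,3]; q=f['K']@p; return q[:2]/q[2]
E
python3 - <<'E'
from h import *
s=state(); print({k:np.round(v,4).tolist() for k,v in s.items()})
for c in ['scene','top','wrist']:
    f=snap(c,c+'0'); print(c,np.round(f['T'],3).tolist(), f['K'][0,0])
    for q in ['cup_mouth','red_dot','plate_knob','ring_center','ring_dot','bottle','cone','scale']:
        r=landmark_of(c,q)
        for x in r[:4]:
            p=dep(f,x['centre']); print(q,round(x['confidence'],2),np.round(x['centre'],1),None if p is None else np.round(p,4))
E
```

```text
pics
{'clock': 0.0, 'joints': [1.1229, 0.2213, 1.5276, 0.0, 1.3947, -0.1261], 'qvel': [-0.0001, 0.0002, 0.0019, 0.0008, 0.0002, -0.0003], 'tau': [0.0006, -49.6902, -38.9392, -0.0002, 0.0114, -0.0], 'tool_pos': [0.1974, 0.5924, 0.2302], 'ee_rot': [0.1602, 0.9871, -0.001, -0.0003], 'wrist_force': [0.7451, 0.2801, 0.1489], 'ft_torque': [-0.0057, 0.0328, -0.049], 'gripper_width': 0.0854}
scene [[0.454, 0.592, -0.666, 1.161], [0.891, -0.303, 0.338, -0.287], [-0.002, -0.747, -0.665, 0.669], [0.0, 0.0, 0.0, 1.0]] 604.3603164236732
cup_mouth 0.67 [301.4 230.3] [0.5171 0.0225 0.0591]
red_dot 0.69 [291.1 245.4] [0.4972 0.0132 0.0154]
plate_knob 0.59 [398.1 230.9] [0.5559 0.1792 0.0263]
ring_center 0.81 [156.6 325.9] [ 0.5532 -0.2278  0.0037]
ring_dot 0.98 [145.7 321.5] [ 0.5537 -0.2407  0.0205]
bottle 0.87 [420.9 336.3] [0.7539 0.0874 0.0231]
cone 0.87 [258.7 384.1] [ 0.7173 -0.1387  0.0123]
scale 0.98 [258.  214.8] [ 0.4082 -0.0064  0.0221]
top [[0.023, -0.999, 0.048, 0.515], [-1.0, -0.023, 0.001, -0.006], [0.0, -0.048, -0.999, 0.886], [0.0, 0.0, 0.0, 1.0]] 614.420449768569
cup_mouth 0.9 [305.  252.4] [0.5327 0.0183 0.0122]
red_dot 0.69 [304.  273.7] [0.5024 0.019  0.0133]
plate_knob 0.55 [189.8 234.3] [0.5538 0.1791 0.0304]
plate_knob 0.18 [478.8 231.5] [ 0.5689 -0.2314  0.0009]
ring_center 0.77 [478.9 230.3] [ 5.707e-01 -2.318e-01 -1.000e-04]
ring_dot 0.63 [488.2 247. ] [ 0.5462 -0.2403  0.019 ]
bottle 0.8 [256.3 107.5] [0.7241 0.0867 0.072 ]
bottle 0.46 [189.7 235.3] [0.5525 0.1793 0.03  ]
cone 0.83 [409.9 133.6] [ 0.7053 -0.1272  0.0184]
scale 0.8 [317.7 352.2] [ 0.3934 -0.0031  0.0198]
wrist [[0.315, 0.897, 0.31, 0.118], [0.949, -0.298, -0.104, 0.619], [-0.001, 0.327, -0.945, 0.375], [0.0, 0.0, 0.0, 1.0]] 339.69379319853994
```

View pics/top0.png

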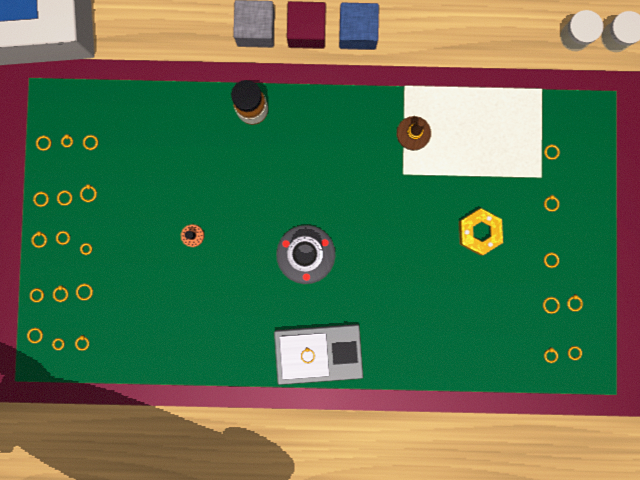

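View pics/scene0.png

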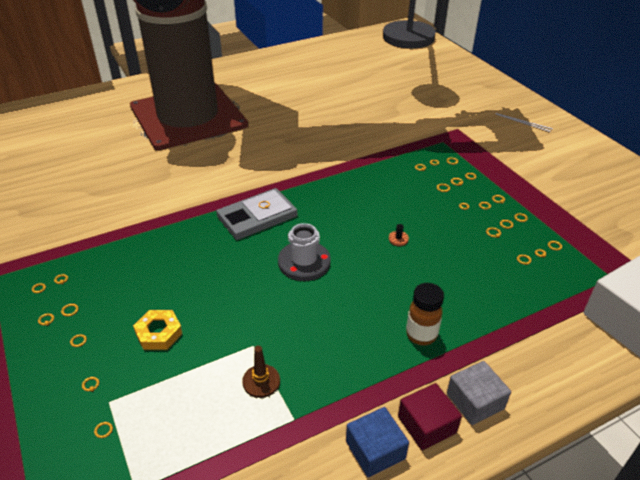

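The top view shows the plate at about (191,235), the cup at (305,253) with red dots at (285,243), (325,242) and (306,277), the ring at (482,231), and the scale on the robot's side. Next I'll refine these positions.

```bash
python3 - <<'E'
from h import *
print(state()['clock'])
f=grab_frame('top')
img=f['img']; hsv=cv2.cvtColor(img,cv2.COLOR_RGB2HSV)
f2=grab_frame('scene')
def blobs(m,lo):
    n,l,st,c=cv2.connectedComponentsWithStats(m.astype(np.uint8)); return [(st[i,4],c[i]) for i in range(1,n) if st[i,4]>=lo]
roi=np.zeros(img.shape[:2],bool)
roi[215:290,270:340]=1
red=roi&((hsv[...,0]<6)|(hsv[...,0]>174))&(hsv[...,1]>150)&(hsv[...,2]>100)
for a,c in blobs(red,5): print('red',a,c,at_z(f,c,0.0125))
roi[:]=0; roi[200:260,450:510]=1
g=roi&(hsv[...,0]>15)&(hsv[...,0]<35)&(hsv[...,1]>120)
cn,_=cv2.findContours(g.astype(np.uint8),cv2.RETR_EXTERNAL,cv2.CHAIN_APPROX_NONE); cn=max(cn,key=cv2.contourArea)
M=cv2.moments(cn); c=[M['m10']/M['m00'],M['m01']/M['m00']]; print('ring',c,at_z(f,c,0.0155))
w=roi&(hsv[...,1]<90)&(hsv[...,2]>150)
for a,c in blobs(w,2): print('white',a,c,at_z(f,c,0.0175))
roi[:]=0; roi[215:255,170:215]=1
p=roi&((hsv[...,0]<20))&(hsv[...,1]>80)
cn,_=cv2.findContours(p.astype(np.uint8),cv2.RETR_EXTERNAL,cv2.CHAIN_APPROX_NONE); cn=max(cn,key=cv2.contourArea)
print('plate',cv2.minEnclosingCircle(cn),at_z(f,cv2.minEnclosingCircle(cn)[0],0.005))
for px in [(192,236),(191,235),(190,234)]: print(dep(f,px))
print('mouth',at_z(f,(305,252.4),0.065))
cv2.imwrite('pics/cups.png',cv2.resize(img[205:300,255:350,::-1],None,fx=6,fy=6,interpolation=cv2.INTER_CUBIC))
E
```

```text
1.35
red 40 [324.525 242.25 ] [ 0.54776864 -0.00909873  0.0125    ]
red 39 [285.58974359 243.30769231] [0.54498231 0.04626021 0.0125    ]
red 39 [306.         276.58974359] [0.49840215 0.01607026 0.0125    ]
ring [480.6591923248549, 231.4392012494422] [ 0.56813159 -0.23032407  0.0155    ]
white 13 [488.46153846 217.84615385] [ 0.58756745 -0.24066478  0.0175    ]
white 14 [466.5        231.71428571] [ 0.56715602 -0.209765    0.0175    ]
white 15 [489.93333333 244.4       ] [ 0.54994736 -0.2431233   0.0175    ]
plate ((191.9642791748047, 235.38775634765625), 11.54410171508789) [0.55350825 0.18143246 0.005     ]
[0.55157874 0.17610052 0.02966091]
[0.55288825 0.17727515 0.03090785]
[0.55424803 0.17870096 0.03097519]
mouth [0.53162921 0.01684726 0.065     ]
```

View pics/cups.png

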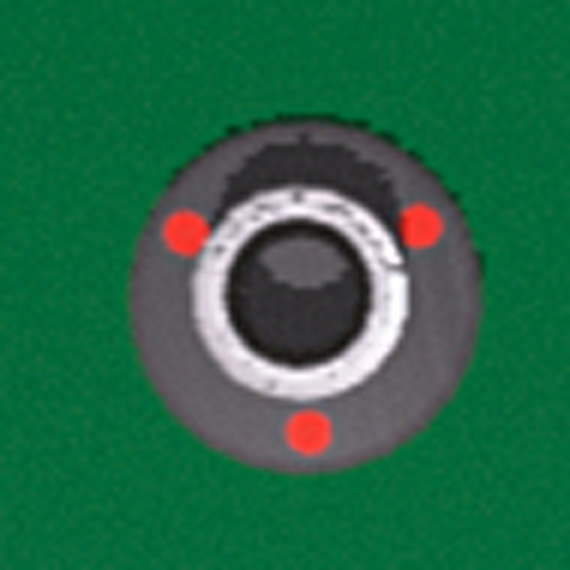

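```bash
python3 - <<'E'
import bench
print([n for n in dir(bench) if not n.startswith('_')])
print(getattr(bench,'grasp_offset',None))
from h import *
s=state(); print(s['clock'],s['tool_pos'])
E
```

```text
['Unreachable', 'grab_frame', 'grasp_offset', 'hand_in', 'landmark_of', 'look_for', 'state']
-0.0187
1.45 [0.19764063 0.59291954 0.23130202]
```

```bash
python3 -m pendant '[{"tx":15,"ty":-17,"tz":-3,"jaw":1},{"tx":45,"ty":-52,"tz":-11,"jaw":1},{"tx":76,"ty":-88,"tz":-19,"jaw":1},{"tx":107,"ty":-124,"tz":-27,"jaw":1},{"tx":138,"ty":-160,"tz":-35,"jaw":1},{"tx":169,"ty":-196,"tz":-43,"jaw":1},{"tx":200,"ty":-232,"tz":-51,"jaw":1},{"tx":231,"ty":-268,"tz":-59,"jaw":1},{"tx":262,"ty":-304,"tz":-67,"jaw":1},{"tx":293,"ty":-340,"tz":-75,"jaw":1},{"tx":322,"ty":-374,"tz":-83,"jaw":1},{"tx":343,"ty":-398,"tz":-89,"jaw":1}]'; python3 -m pendant '[{"tx":10,"ty":-12,"tz":-2,"jaw":1},{"tx":13,"ty":-14,"tz":-2,"jaw":1},{"tx":13,"ty":-14,"tz":-2,"jaw":1},{"tx":13,"ty":-14,"tz":-2,"jaw":1}]'
python3 - <<'E'
from h import *
f=snap('wrist','w1'); s=state(); print(s['clock'],s['tool_pos'],s['ee_rot'],np.abs(s['qvel']).max(),s['wrist_force'])
for q in ['plate_knob']:
    for x in landmark_of('wrist',q): print(q,x)
E
```

```text
1.5 [0.19769096 0.59289925 0.23131817] [ 1.60205716e-01  9.87083648e-01 -5.38012209e-06  1.27779560e-05] 0.0012785596539239045 [-0.06477415  0.801007   -0.36667959]invalid input
invalid input
```

View pics/w1.png

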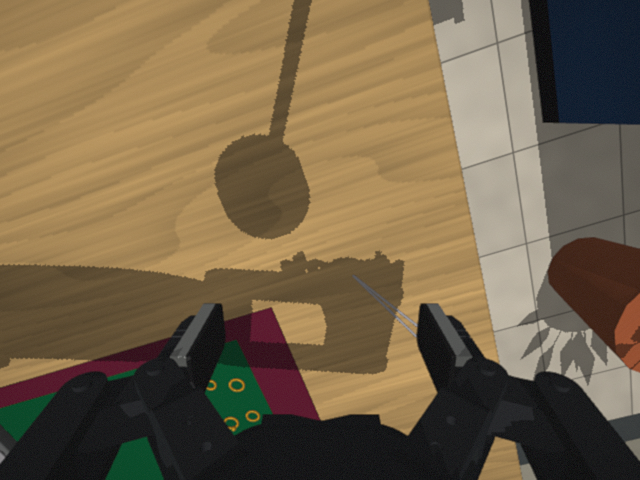

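```bash
python3 -m pendant '[{"tx":15,"ty":-17,"tz":-3,"ax":0,"ay":0,"az":0,"jaw":1},{"tx":45,"ty":-52,"tz":-11,"ax":0,"ay":0,"az":0,"jaw":1},{"tx":76,"ty":-88,"tz":-19,"ax":0,"ay":0,"az":0,"jaw":1},{"tx":107,"ty":-124,"tz":-27,"ax":0,"ay":0,"az":0,"jaw":1},{"tx":138,"ty":-160,"tz":-35,"ax":0,"ay":0,"az":0,"jaw":1},{"tx":169,"ty":-196,"tz":-43,"ax":0,"ay":0,"az":0,"jaw":1},{"tx":200,"ty":-232,"tz":-51,"ax":0,"ay":0,"az":0,"jaw":1},{"tx":231,"ty":-268,"tz":-59,"ax":0,"ay":0,"az":0,"jaw":1},{"tx":262,"ty":-304,"tz":-67,"ax":0,"ay":0,"az":0,"jaw":1},{"tx":293,"ty":-340,"tz":-75,"ax":0,"ay":0,"az":0,"jaw":1},{"tx":322,"ty":-374,"tz":-83,"ax":0,"ay":0,"az":0,"jaw":1},{"tx":343,"ty":-398,"tz":-89,"ax":0,"ay":0,"az":0,"jaw":1}]'
```

```text
clock: 2.75
tool_pos: [0.5422, 0.1924, 0.142]
ee_rot: [0.161, 0.987, -0.0, 0.0]
wrist_force: [-0.2, 0.3, 0.6]
gripper_width: 0.0853
```

```bash
python3 -m pendant '[{"tx":11,"ty":-12,"tz":-2,"ax":0,"ay":0,"az":0,"jaw":1},{"tx":11,"ty":-12,"tz":-2,"ax":0,"ay":0,"az":0,"jaw":1},{"tx":11,"ty":-12,"tz":-2,"ax":0,"ay":0,"az":0,"jaw":1}]'
python3 - <<'E'
from h import *
f=snap('wrist','w2'); s=state(); print(s['clock'],s['tool_pos'],s['ee_rot'],np.abs(s['qvel']).max(),s['wrist_force'])
for q in ['plate_knob']:
    for x in landmark_of('wrist',q): print(q,x, at_z(f,x['centre'],.0185), dep(f,x['centre']))
print(proj(f,s['tool_pos']))
np.savez('w2.npz',**f)
E
```

```text
clock: 3.05
tool_pos: [0.5529, 0.1809, 0.1401]
ee_rot: [0.161, 0.987, 0.0, -0.0]
wrist_force: [0.1, 0.2, 0.1]
gripper_width: 0.0856
3.1 [0.5526028  0.18142797 0.14018126] [1.60736677e-01 9.86997321e-01 8.96341517e-05 3.76253571e-05] 0.01485721556437991 [-0.10102399 -0.31051592 -0.2333466 ]
plate_knob {'centre': [321.8, 226.9], 'confidence': 0.61} [0.55296001 0.18119031 0.0185    ] [0.54814701 0.18274457 0.03442236]
[322.80003789 302.82123543]
```

View pics/w2.png

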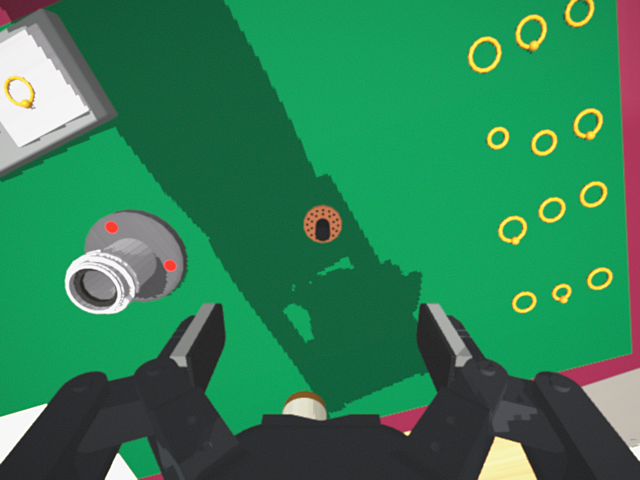

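The wrist view shows the plate disk centred near (322,224) with its knob upright, and the cup at the left. Now the matching view over the cup.

```bash
python3 - <<'E'
from h import *
f=dict(np.load('w2.npz')); img=f['img']; hsv=cv2.cvtColor(img,cv2.COLOR_RGB2HSV)
roi=np.zeros(img.shape[:2],bool); roi[195:255,295:350]=1
m=roi&((hsv[...,0]<35)|(hsv[...,0]>150)) | (roi&(hsv[...,2]<50))
cn,_=cv2.findContours(m.astype(np.uint8),cv2.RETR_EXTERNAL,cv2.CHAIN_APPROX_NONE); cn=max(cn,key=cv2.contourArea)
e=cv2.fitEllipse(cn); print(e, at_z(f,e[0],.0055))
k=roi&(hsv[...,2]<60)&(hsv[...,1]<200)
n,l,st,c=cv2.connectedComponentsWithStats(k.astype(np.uint8)); print(st[1:],c[1:])
cv2.imwrite('pics/w2c.png',cv2.resize(img[195:255,290:350,::-1],None,fx=8,fy=8,interpolation=cv2.INTER_CUBIC))
for z in (.0305,.0065): print(z,proj(f,[0.553,0.181,z]))
E
python3 -m pendant '[{"tx":-2,"ty":-15,"tz":6,"ax":0,"ay":0,"az":0,"jaw":1},{"tx":-7,"ty":-50,"tz":18,"ax":0,"ay":0,"az":0,"jaw":1},{"tx":-12,"ty":-90,"tz":32,"ax":0,"ay":0,"az":0,"jaw":1},{"tx":-17,"ty":-130,"tz":46,"ax":0,"ay":0,"az":0,"jaw":1},{"tx":-21,"ty":-154,"tz":56,"ax":0,"ay":0,"az":0,"jaw":1},{"tx":-22,"ty":-164,"tz":58,"ax":0,"ay":0,"az":0,"jaw":1},{"tx":-22,"ty":-164,"tz":58,"ax":0,"ay":0,"az":0,"jaw":1},{"tx":-22,"ty":-164,"tz":58,"ax":0,"ay":0,"az":0,"jaw":1}]'
python3 - <<'E'
from h import *
f=snap('wrist','w3'); s=state(); print(s['clock'],s['tool_pos'],s['ee_rot'],np.abs(s['qvel']).max(),s['wrist_force'])
for q,z in [('cup_mouth',.065),('red_dot',.0125)]:
    for x in landmark_of('wrist',q): print(q,x, at_z(f,x['centre'],z), dep(f,x['centre']))
np.savez('w3.npz',**f)
E
```

```text
((322.2515869140625, 223.67552185058594), (37.192039489746094, 37.69625473022461), 82.9406509399414) [0.55426454 0.1812044  0.0055    ]
[[316 219  13  21 233]] [[322.19313305 229.53218884]]
0.0305 [321.63249402 231.64380398]
0.0065 [321.56054475 222.74761894]
clock: 3.95
tool_pos: [0.5302, 0.0185, 0.198]
ee_rot: [0.16, 0.987, 0.0, -0.0]
wrist_force: [0.7, 0.4, -1.2]
gripper_width: 0.0858
4.0 [0.53009968 0.01882108 0.19767627] [ 1.59822471e-01  9.87145669e-01  2.98711769e-04 -3.41204504e-04] 0.009288356592302469 [0.54084086 1.61465228 0.12691177]
cup_mouth {'centre': [319.5, 222.7], 'confidence': 0.94} [0.5295822  0.01708783 0.065     ] [0.54384996 0.01218242 0.01538046]
cup_mouth {'centre': [97.8, 302.4], 'confidence': 0.21} [ 0.53794422 -0.20181628  0.065     ] [ 0.55171013 -0.24037091  0.02167872]
red_dot {'centre': [306.4, 178.5], 'confidence': 0.84} [0.49823019 0.01400315 0.0125    ] [0.49754913 0.01443314 0.01715038]
```

View pics/w3.png

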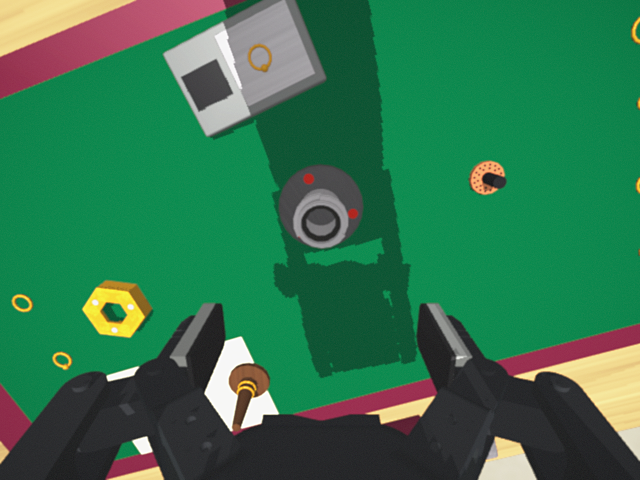

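View pics/w2c.png

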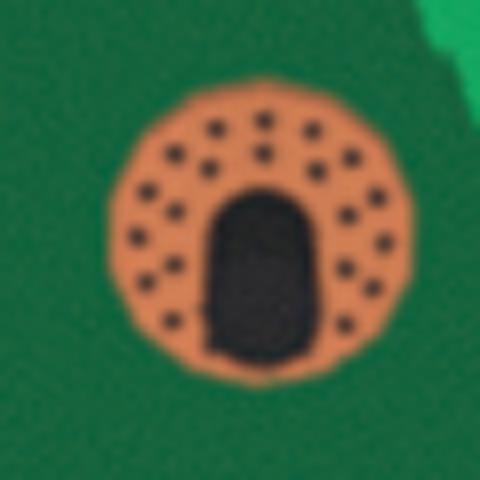

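```bash
python3 - <<'E'
from h import *
f=dict(np.load('w3.npz')); img=f['img']
cv2.imwrite('pics/w3c.png',cv2.resize(img[155:255,270:370,::-1],None,fx=7,fy=7,interpolation=cv2.INTER_CUBIC))
hsv=cv2.cvtColor(img,cv2.COLOR_RGB2HSV)
g=cv2.cvtColor(img,cv2.COLOR_RGB2GRAY)
for c in [(0.5315,0.0170),(0.5300,0.0175)]:
  for r in (.017,.019,.02,.0235):
    z=.065 if r<.0195 else .063
    p=np.array([proj(f,[c[0]+r*np.cos(a),c[1]+r*np.sin(a),z]) for a in np.linspace(0,2*np.pi,200)])
    print(c,r,p.min(0),p.max(0))
roi=np.zeros(img.shape[:2],bool); roi[155:255,270:370]=1
red=roi&((hsv[...,0]<6)|(hsv[...,0]>174))&(hsv[...,1]>150)&(hsv[...,2]>100)
n,l,st,cc=cv2.connectedComponentsWithStats(red.astype(np.uint8))
for a,c in zip(st[1:],cc[1:]): print(a[4],c,at_z(f,c,.0125))
for rr in (212,218,224): print(rr,g[rr,285:357].tolist())
print(g[180:252,320].tolist())
E
```

```text
(0.5315, 0.017) 0.017 [300.17215989 205.3520573 ] [340.05676048 243.4674112 ]
(0.5315, 0.017) 0.019 [297.82432735 203.01695923] [342.40361721 245.62037468]
(0.5315, 0.017) 0.02 [296.80513705 201.28966949] [343.42750676 245.87753456]
(0.5315, 0.017) 0.0235 [292.72191593 197.19292095] [347.50829348 249.59368377]
(0.53, 0.0175) 0.017 [300.13737291 203.50678725] [340.09329211 241.75856179]
(0.53, 0.0175) 0.019 [297.78533818 201.16316093] [342.44434559 243.91907449]
(0.53, 0.0175) 0.02 [296.76458862 199.44292264] [343.46978972 244.1893583 ]
(0.53, 0.0175) 0.0235 [292.67410469 195.33124696] [347.55782723 247.91840165]
82 [308.24390244 178.5       ] [0.4987938  0.01569897 0.0125    ]
75 [352.44       213.21333333] [0.54567081 0.0463823  0.0125    ]
212 [72, 74, 73, 72, 74, 74, 73, 73, 67, 88, 138, 162, 164, 162, 151, 148, 152, 155, 157, 146, 100, 53, 36, 37, 45, 59, 68, 71, 73, 75, 75, 75, 71, 73, 74, 75, 75, 73, 75, 73, 74, 76, 77, 75, 74, 70, 56, 47, 38, 40, 55, 96, 140, 155, 152, 147, 143, 145, 153, 155, 154, 133, 97, 84, 78, 78, 81, 79, 79, 79, 80, 78]
218 [70, 70, 74, 71, 71, 70, 71, 8
[... 222 characters left out ...]
0, 153, 155, 148, 104, 78, 79, 81, 80, 80, 80, 79, 75]
224 [72, 73, 76, 74, 69, 71, 68, 77, 115, 155, 162, 160, 158, 157, 156, 140, 94, 50, 37, 40, 46, 84, 118, 123, 122, 122, 125, 122, 119, 107, 96, 90, 84, 79, 76, 77, 78, 78, 79, 82, 91, 99, 105, 116, 121, 123, 123, 123, 124, 118, 82, 49, 39, 38, 44, 91, 141, 156, 156, 154, 154, 158, 147, 102, 73, 73, 73, 74, 76, 75, 75, 72]
[75, 76, 77, 77, 76, 75, 74, 73, 89, 120, 126, 125, 130, 138, 142, 139, 146, 150, 151, 146, 140, 147, 145, 155, 151, 91, 45, 38, 50, 69, 74, 73, 75, 75, 74, 76, 72, 74, 72, 73, 74, 74, 72, 73, 77, 103, 124, 125, 125, 125, 126, 126, 125, 128, 125, 93, 52, 39, 41, 41, 48, 86, 121, 135, 152, 157, 159, 145, 95, 60, 64, 90]
```

View pics/w3c.png

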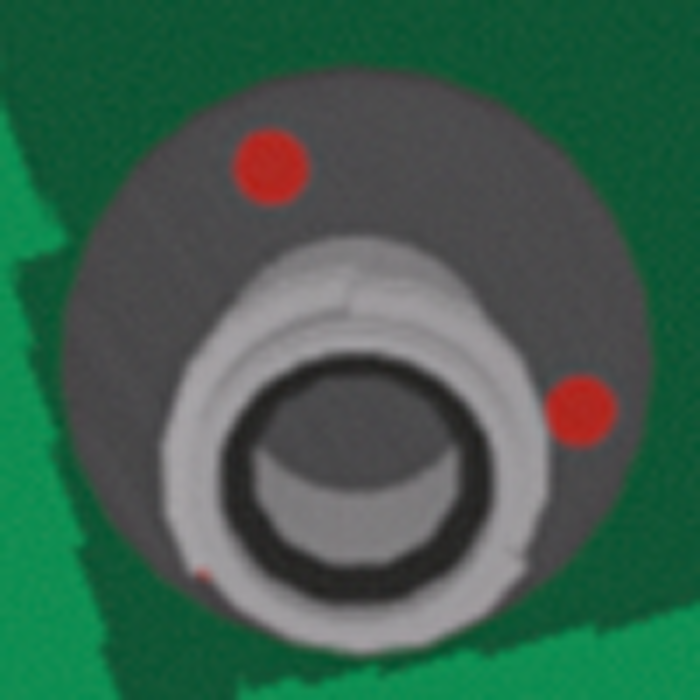

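```bash
python3 -m pendant '[{"tx":2,"ty":15,"tz":0,"ax":0,"ay":0,"az":0,"jaw":1},{"tx":8,"ty":50,"tz":-20,"ax":0,"ay":0,"az":0,"jaw":0.6},{"tx":14,"ty":90,"tz":-50,"ax":0,"ay":0,"az":0,"jaw":0.3},{"tx":20,"ty":130,"tz":-75,"ax":0,"ay":0,"az":0,"jaw":0.1},{"tx":23,"ty":156,"tz":-100,"ax":0,"ay":0,"az":0,"jaw":0},{"tx":23.5,"ty":163,"tz":-120,"ax":0,"ay":0,"az":0,"jaw":0},{"tx":23.5,"ty":163,"tz":-135,"ax":0,"ay":0,"az":0,"jaw":0},{"tx":23.5,"ty":163,"tz":-135,"ax":0,"ay":0,"az":0,"jaw":0}]'
```

```text
clock: 4.9
tool_pos: [0.5512, 0.182, 0.0595]
ee_rot: [0.159, 0.987, -0.001, -0.003]
wrist_force: [-0.7, 0.2, -0.5]
gripper_width: 0.043
```

```bash
python3 -m pendant '[{"tx":1,"ty":0,"tz":-3,"ax":0,"ay":0,"az":0,"jaw":0},{"tx":2,"ty":-0.5,"tz":-18,"ax":0,"ay":0,"az":0,"jaw":0},{"tx":2,"ty":-0.5,"tz":-35,"ax":0,"ay":0,"az":0,"jaw":0},{"tx":2,"ty":-0.5,"tz":-46,"ax":0,"ay":0,"az":0,"jaw":0},{"tx":2,"ty":-0.5,"tz":-49,"ax":0,"ay":0,"az":0,"jaw":0},{"tx":2,"ty":-0.5,"tz":-49,"ax":0,"ay":0,"az":0,"jaw":0}]'; python3 - <<'E'
from h import *
s=state(); print(s['tool_pos'],s['ee_rot'],s['wrist_force'],s['qvel'])
f=snap('wrist','w4')
E
```

```text
clock: 5.5
tool_pos: [0.5529, 0.1812, 0.01]
ee_rot: [0.159, 0.987, -0.001, -0.004]
wrist_force: [0.1, -0.0, -0.1]
gripper_width: 0.0428
[0.55293324 0.18117077 0.01001618] [ 0.15901941  0.98726869 -0.00100632 -0.0035153 ] [ 0.08373299 -0.03573888 -0.07268676] [ 0.00409428 -0.01628555 -0.01404918  0.0014674   0.00390567  0.00214839]
```

View pics/w4.png

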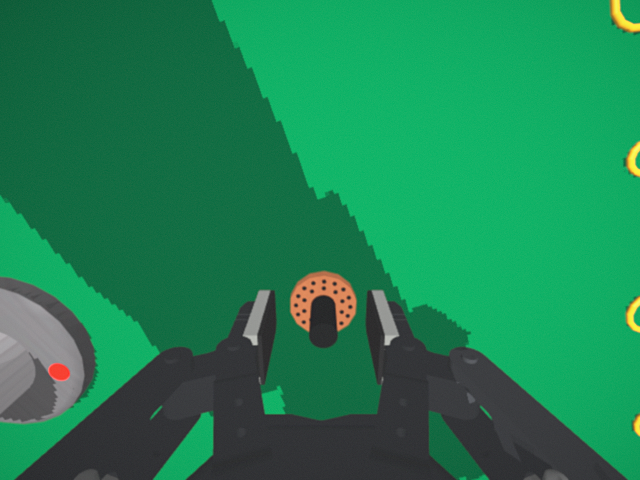

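```bash
python3 -m pendant '[{"tx":0.5,"ty":0,"tz":-0.5,"ax":0.001,"ay":-0.007,"az":0,"jaw":0},{"tx":0.5,"ty":0,"tz":-0.5,"ax":0.001,"ay":-0.007,"az":0,"jaw":-0.4},{"tx":0.5,"ty":0,"tz":-0.5,"ax":0.001,"ay":-0.007,"az":0,"jaw":-1},{"tx":0.5,"ty":0,"tz":-0.5,"ax":0.001,"ay":-0.007,"az":0,"jaw":-1},{"tx":0.5,"ty":0,"tz":-0.5,"ax":0.001,"ay":-0.007,"az":0,"jaw":-1},{"tx":0.5,"ty":0,"tz":-0.5,"ax":0.001,"ay":-0.007,"az":0,"jaw":-1}]'; python3 - <<'E'
from h import *
s=state(); print(s['tool_pos'],s['ee_rot'],s['wrist_force'],s['qvel'])
E
```

```text
clock: 6.15
tool_pos: [0.5545, 0.1815, 0.0109]
ee_rot: [0.159, 0.987, 0.0, 0.001]
wrist_force: [-1.0, 1.1, 6.2]
gripper_width: 0.0099
[0.55448711 0.1815362  0.01094091] [1.58943950e-01 9.87287101e-01 4.50276995e-04 8.93922658e-04] [-0.98908265  1.1263042   6.18187913] [-0.00178814 -0.00030418  0.00057235  0.0001796   0.00127029 -0.00017417]
```

```bash
python3 - <<'E'
from h import *
f=snap('wrist','w5')
cv2.imwrite('pics/w5c.png',cv2.resize(f['img'][240:400,220:420,::-1],None,fx=4,fy=4,interpolation=cv2.INTER_CUBIC))
s=state(); print(s['wrist_force'],s['ft_torque'],s['gripper_width'])
E
```

```text
[-0.56595934 -0.14562225  5.67318781] [-0.01683895  0.19330903  0.0457182 ] 0.009834706917016746
```

View pics/w5c.png

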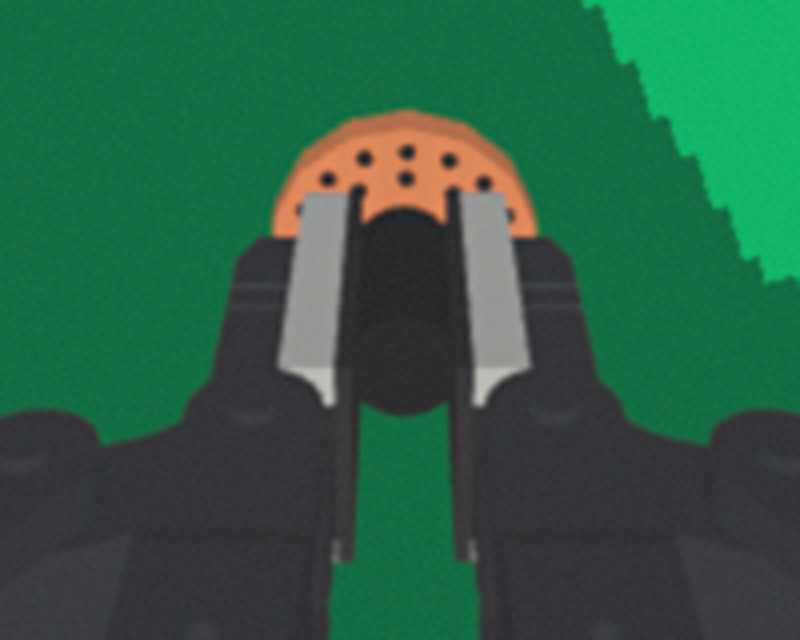

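```bash
python3 -m pendant '[{"tx":0,"ty":0,"tz":4,"ax":0,"ay":0,"az":0,"jaw":-1},{"tx":0,"ty":0,"tz":15,"ax":0,"ay":0,"az":0,"jaw":-1},{"tx":0,"ty":-4,"tz":40,"ax":0,"ay":0,"az":0,"jaw":-1},{"tx":-2,"ty":-20,"tz":65,"ax":0,"ay":0,"az":0,"jaw":-1},{"tx":-6,"ty":-45,"tz":85,"ax":0,"ay":0,"az":0,"jaw":-1},{"tx":-11,"ty":-75,"tz":95,"ax":0,"ay":0,"az":0,"jaw":-1},{"tx":-16,"ty":-110,"tz":95,"ax":0,"ay":0,"az":0,"jaw":-1},{"tx":-20,"ty":-140,"tz":95,"ax":0,"ay":0,"az":0,"jaw":-1},{"tx":-23,"ty":-157,"tz":95,"ax":0,"ay":0,"az":0,"jaw":-1},{"tx":-24,"ty":-164,"tz":95,"ax":0,"ay":0,"az":0,"jaw":-1},{"tx":-24,"ty":-164,"tz":95,"ax":0,"ay":0,"az":0,"jaw":-1},{"tx":-24,"ty":-164,"tz":95,"ax":0,"ay":0,"az":0,"jaw":-1}]'; python3 - <<'E'
from h import *
f=snap('wrist','w6'); np.savez('w6.npz',**f)
cv2.imwrite('pics/w6c.png',cv2.resize(f['img'][200:400,220:420,::-1],None,fx=3,fy=3,interpolation=cv2.INTER_CUBIC))
g=snap('scene','s6'); cv2.imwrite('pics/s6c.png',cv2.resize(g['img'][130:290,220:420,::-1],None,fx=4,fy=4,interpolation=cv2.INTER_CUBIC))
s=state(); print(s['tool_pos'],s['ee_rot'],s['wrist_force'],s['ft_torque'],s['gripper_width'])
E
```

```text
clock: 7.4
tool_pos: [0.5306, 0.0181, 0.1061]
ee_rot: [0.159, 0.987, 0.001, 0.001]
wrist_force: [0.5, 0.0, 0.3]
gripper_width: 0.0097
[0.530577   0.01849981 0.10595928] [1.58415330e-01 9.87372024e-01 5.81352028e-04 8.55300516e-04] [ 0.15149425  0.91517535 -0.6724188 ] [ 0.01901912 -0.02478025 -0.00692001] 0.009663466597020528
```

View pics/w6c.png

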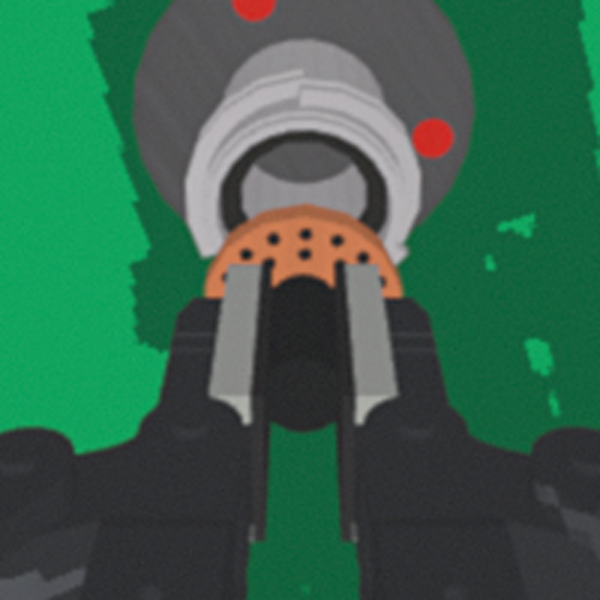

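View pics/s6c.png

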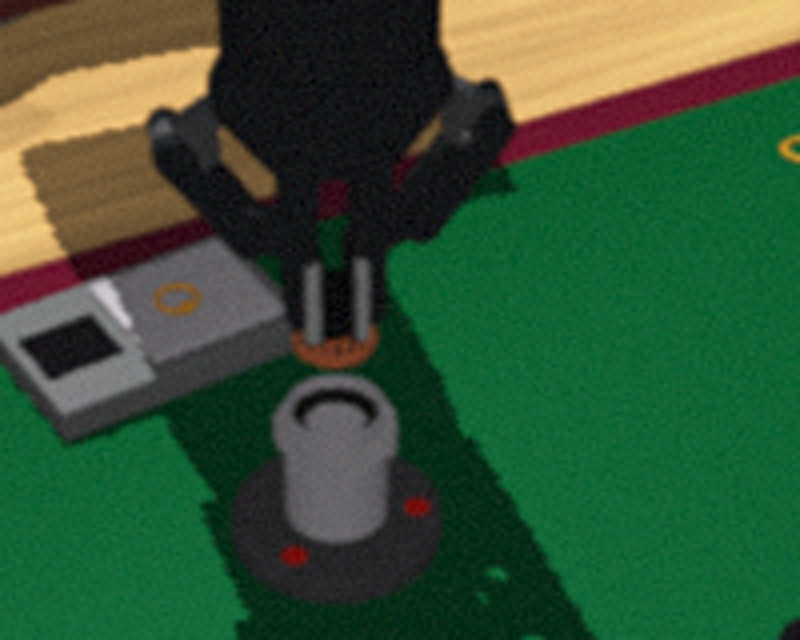

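```bash
python3 - <<'E'
from h import *
f=dict(np.load('w6.npz')); img=f['img'].copy(); hsv=cv2.cvtColor(img,cv2.COLOR_RGB2HSV)
big=cv2.resize(img[200:400,220:420],None,fx=4,fy=4,interpolation=cv2.INTER_CUBIC)[:,:,::-1].copy()
def circ(c,r,z,col):
    p=np.array([(proj(f,[c[0]+r*np.cos(a),c[1]+r*np.sin(a),z])-[219.5,199.5])*4 for a in np.linspace(0,2*np.pi,100)])
    cv2.polylines(big,[np.round(p).astype(np.int32)],True,col,1)
circ((0.5306,0.0183),.016,.1015,(255,0,0))
circ((0.5306,0.0183),.016,.0965,(255,255,0))
circ((0.5306,0.0177),.017,.065,(0,0,255))
circ((0.5306,0.0177),.0235,.061,(0,255,255))
circ((0.5306,0.0177),.042,.012,(255,0,255))
cv2.imwrite('pics/w6o.png',big[:600])
roi=np.zeros(img.shape[:2],bool); roi[190:340,230:400]=1
red=roi&((hsv[...,0]<4)|(hsv[...,0]>174))&(hsv[...,1]>180)&(hsv[...,2]>100)
n,l,st,cc=cv2.connectedComponentsWithStats(red.astype(np.uint8))
for a,c in zip(st[1:],cc[1:]):
    if a[4]>10: print(a[4],c,at_z(f,c,.0125))
E
```

```text
136 [304.05147059 199.43382353] [0.49899601 0.01558171 0.0125    ]
119 [363.72268908 245.54621849] [0.5461862  0.04637251 0.0125    ]
```

View pics/w6o.png

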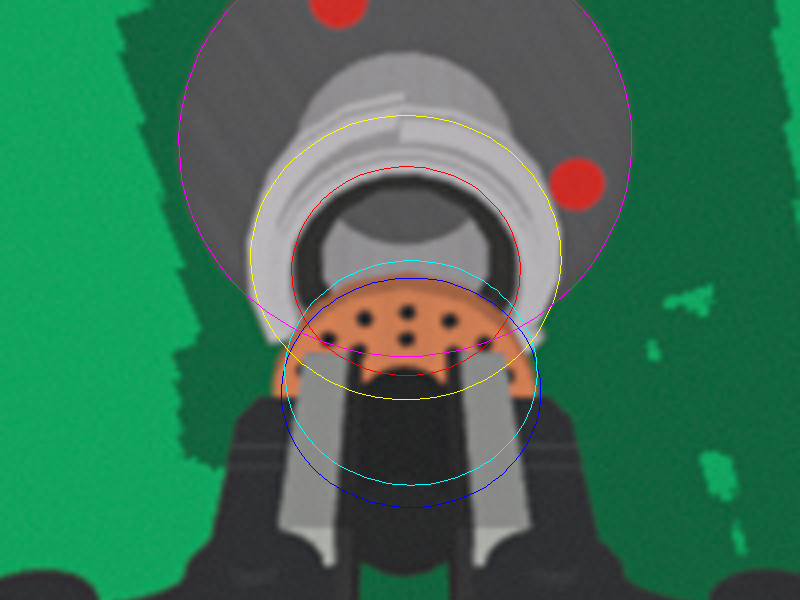

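```bash
python3 -m pendant '[{"tx":-0.5,"ty":0.5,"tz":-4,"ax":0,"ay":0,"az":0,"jaw":-1},{"tx":-0.5,"ty":0.5,"tz":-12,"ax":0,"ay":0,"az":0,"jaw":-1},{"tx":-0.5,"ty":0.5,"tz":-20,"ax":0,"ay":0,"az":0,"jaw":-1},{"tx":-0.5,"ty":0.5,"tz":-25,"ax":0,"ay":0,"az":0,"jaw":-1},{"tx":-0.5,"ty":0.5,"tz":-27,"ax":0,"ay":0,"az":0,"jaw":-1},{"tx":-0.5,"ty":0.5,"tz":-27,"ax":0,"ay":0,"az":0,"jaw":-1},{"tx":-0.5,"ty":0.5,"tz":-27,"ax":0,"ay":0,"az":0,"jaw":-1}]'; python3 - <<'E'
from h import *
s=state(); print(s['tool_pos'],s['ee_rot'],s['wrist_force'],s['ft_torque'],s['gripper_width'])
f=snap('wrist','w7')
cv2.imwrite('pics/w7c.png',cv2.resize(f['img'][220:370,220:420,::-1],None,fx=4,fy=4,interpolation=cv2.INTER_CUBIC))
E
```

```text
clock: 8.2
tool_pos: [0.5303, 0.0189, 0.0791]
ee_rot: [0.158, 0.987, 0.001, 0.001]
wrist_force: [0.6, -0.3, -1.2]
gripper_width: 0.0097
[0.5302539  0.01891094 0.07907757] [1.58458074e-01 9.87365058e-01 5.84257424e-04 9.69788009e-04] [ 0.64962523 -0.3003756  -1.23751137] [-0.0141949   0.01660362 -0.03090221] 0.0096592418043676
```

View pics/w7c.png

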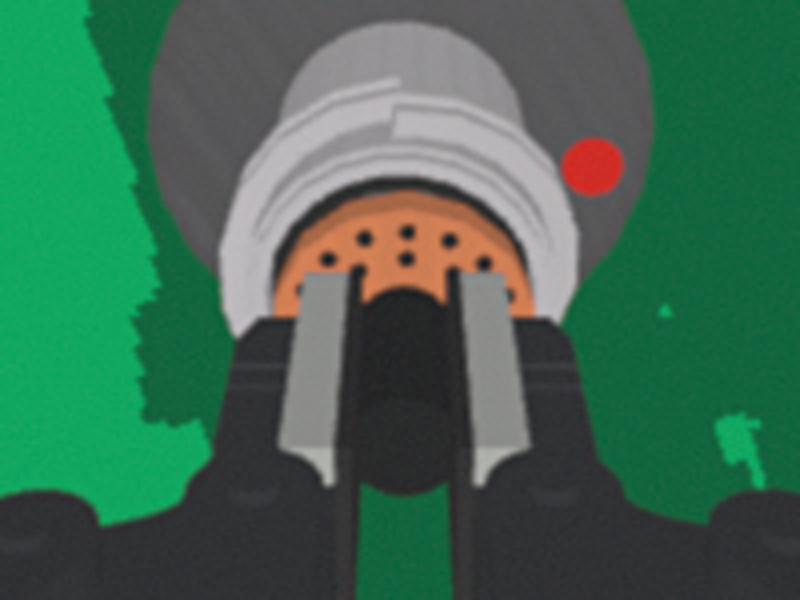

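```bash
python3 -m pendant '[{"tx":0.5,"ty":-0.2,"tz":-1,"ax":0,"ay":0,"az":0,"jaw":-1},{"tx":0.5,"ty":-0.2,"tz":-2,"ax":0,"ay":0,"az":0,"jaw":-1},{"tx":0.5,"ty":-0.2,"tz":-3,"ax":0,"ay":0,"az":0,"jaw":-1},{"tx":0.5,"ty":-0.2,"tz":-4,"ax":0,"ay":0,"az":0,"jaw":-1},{"tx":0.5,"ty":-0.2,"tz":-4,"ax":0,"ay":0,"az":0,"jaw":-1}]'; python3 - <<'E'
from h import *
s=state(); print(s['tool_pos'],s['ee_rot'],s['wrist_force'],s['ft_torque'],s['gripper_width'])
f=snap('wrist','w8')
cv2.imwrite('pics/w8c.png',cv2.resize(f['img'][220:370,220:420,::-1],None,fx=4,fy=4,interpolation=cv2.INTER_CUBIC))
E
```

```text
clock: 8.75
tool_pos: [0.5307, 0.0187, 0.075]
ee_rot: [0.158, 0.987, 0.001, 0.001]
wrist_force: [-0.7, 0.8, -1.0]
gripper_width: 0.0097
[0.53069193 0.01870994 0.07504208] [1.58445803e-01 9.87367055e-01 5.67192902e-04 9.51617383e-04] [-0.65457872  0.8465211  -1.03112091] [0.0168088  0.02248406 0.03553962] 0.009727665857885006
```

View pics/w8c.png

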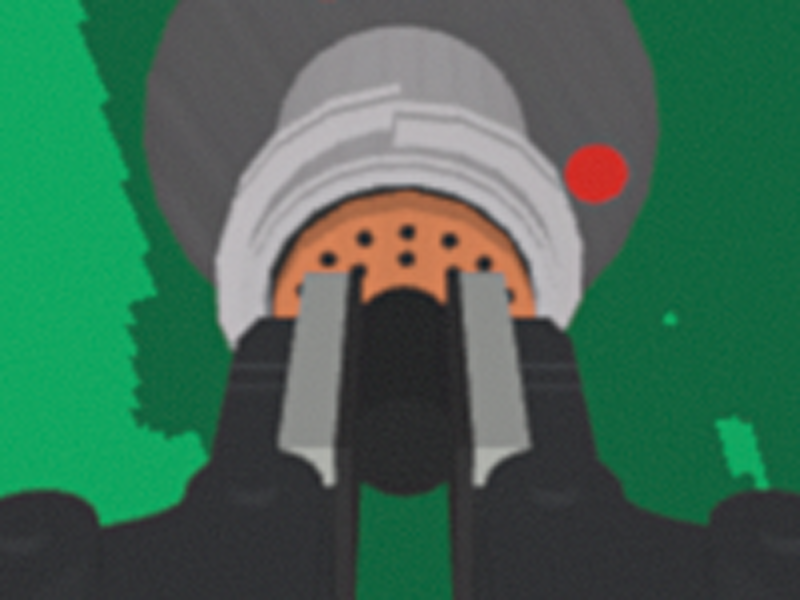

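```bash
python3 -m pendant '[{"tx":0.2,"ty":0,"tz":-0.7,"ax":0,"ay":0,"az":0,"jaw":-1},{"tx":0.2,"ty":0,"tz":-1.4,"ax":0,"ay":0,"az":0,"jaw":-1},{"tx":0.2,"ty":0,"tz":-2,"ax":0,"ay":0,"az":0,"jaw":-1},{"tx":0.2,"ty":0,"tz":-2,"ax":0,"ay":0,"az":0,"jaw":-1}]';python3 -c "
from h import *
s=state(); print(s['tool_pos'],s['wrist_force'],s['ft_torque'])"
```

```text
clock: 9.2
tool_pos: [0.5309, 0.0187, 0.073]
ee_rot: [0.158, 0.987, 0.001, 0.001]
wrist_force: [0.5, -0.3, -0.4]
gripper_width: 0.0098
[0.53085907 0.0187172  0.07299034] [ 0.47024398 -0.32754446 -0.385263  ] [ 0.0048864  -0.0076927   0.03908748]
```

```bash
python3 -m pendant '[{"tx":0,"ty":0,"tz":-0.5,"ax":0,"ay":0,"az":0,"jaw":-1},{"tx":0,"ty":0,"tz":-1,"ax":0,"ay":0,"az":0,"jaw":-1},{"tx":0,"ty":0,"tz":-1.5,"ax":0,"ay":0,"az":0,"jaw":-1},{"tx":0,"ty":0,"tz":-1.5,"ax":0,"ay":0,"az":0,"jaw":-1}]';python3 -c "
from h import *
s=state(); print(s['tool_pos'],s['wrist_force'],s['ft_torque'])"
```

```text
clock: 9.6
tool_pos: [0.5308, 0.0187, 0.0714]
ee_rot: [0.158, 0.987, 0.001, 0.001]
wrist_force: [-0.0, 0.2, -0.5]
gripper_width: 0.0097
[0.53079808 0.0187488  0.07139219] [-0.04239873  0.19141892 -0.54756349] [-0.03855877 -0.01399492 -0.02322905]
```

```bash
python3 -m pendant '[{"tx":0,"ty":0,"tz":-0.4,"ax":0,"ay":0,"az":0,"jaw":-1},{"tx":0,"ty":0,"tz":-0.8,"ax":0,"ay":0,"az":0,"jaw":-1},{"tx":0,"ty":0,"tz":-1.2,"ax":0,"ay":0,"az":0,"jaw":-1},{"tx":0,"ty":0,"tz":-1.2,"ax":0,"ay":0,"az":0,"jaw":-1}]';python3 -c "
from h import *
s=state(); print(s['tool_pos'],s['wrist_force'],s['ft_torque'])"
```

```text
clock: 10.0
tool_pos: [0.5309, 0.0187, 0.0706]
ee_rot: [0.158, 0.987, 0.001, 0.001]
wrist_force: [-2.4, 0.1, 4.1]
gripper_width: 0.0096
[0.53091637 0.01871341 0.07063511] [-2.3930864   0.11584398  4.10892827] [-0.02638307  0.34084316 -0.04944164]
```

```bash
python3 -m pendant '[{"tx":0,"ty":0,"tz":0,"ax":0,"ay":0,"az":0,"jaw":-0.6},{"tx":0,"ty":0,"tz":0,"ax":0,"ay":0,"az":0,"jaw":-0.3},{"tx":0,"ty":0,"tz":0,"ax":0,"ay":0,"az":0,"jaw":0},{"tx":0,"ty":0,"tz":5,"ax":0,"ay":0,"az":0,"jaw":0.2},{"tx":0,"ty":0,"tz":20,"ax":0,"ay":0,"az":0,"jaw":0.4},{"tx":0,"ty":0,"tz":45,"ax":0,"ay":0,"az":0,"jaw":0.8},{"tx":0,"ty":0,"tz":80,"ax":0,"ay":0,"az":0,"jaw":1},{"tx":0,"ty":0,"tz":110,"ax":0,"ay":0,"az":0,"jaw":1},{"tx":0,"ty":0,"tz":126,"ax":0,"ay":0,"az":0,"jaw":1},{"tx":0,"ty":0,"tz":127,"ax":0,"ay":0,"az":0,"jaw":1},{"tx":0,"ty":0,"tz":127,"ax":0,"ay":0,"az":0,"jaw":1}]'; python3 - <<'E'
from h import *
s=state(); print(s['tool_pos'],s['ee_rot'],s['wrist_force'],s['ft_torque'],s['gripper_width'])
f=snap('wrist','w9'); np.savez('w9.npz',**f)
g=snap('scene','s9'); np.savez('s9.npz',**g)
a=cv2.resize(f['img'][150:260,270:370,::-1],None,fx=4,fy=4,interpolation=cv2.INTER_CUBIC)
b=cv2.resize(g['img'][190:300,250:350,::-1],None,fx=4,fy=4,interpolation=cv2.INTER_CUBIC)
cv2.imwrite('pics/w9c.png',np.hstack([a,b]))
for q,c in [('plate_knob','wrist'),('plate_knob','scene')]:
    for x in landmark_of(c,q): print(q,x, at_z(f if c=='wrist' else g,x['centre'],.065+.0132))
E
```

```text
clock: 11.1
tool_pos: [0.5311, 0.0187, 0.1983]
ee_rot: [0.158, 0.987, 0.001, 0.002]
wrist_force: [0.1, -0.6, -0.4]
gripper_width: 0.0855
[0.53113105 0.01870547 0.19833326] [1.58431102e-01 9.87368560e-01 6.02683739e-04 1.59641508e-03] [ 0.12188752 -0.64408299 -0.3970077 ] [ 0.00181325  0.02836327 -0.00806687] 0.08545740669744512
plate_knob {'centre': [318.4, 225.4], 'confidence': 0.78} [0.52913946 0.01694928 0.0782    ]
plate_knob {'centre': [302.5, 225.2], 'confidence': 0.62} [0.52735288 0.01961235 0.0782    ]
plate_knob {'centre': [259.5, 383.2], 'confidence': 0.43} [ 0.76101181 -0.15224891  0.0782    ]
```

View pics/w9c.png

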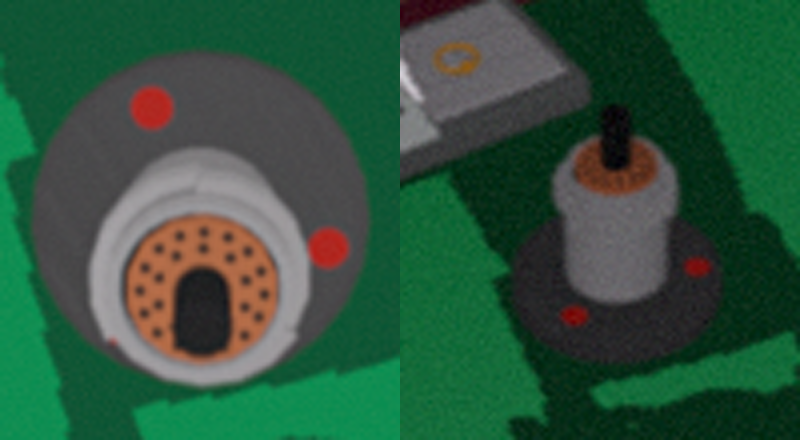

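```bash
python3 -m pendant '[{"tx":2,"ty":-15,"tz":0,"ax":0,"ay":0,"az":0.05,"jaw":1},{"tx":7,"ty":-50,"tz":0,"ax":0,"ay":0,"az":0.12,"jaw":1},{"tx":13,"ty":-90,"tz":-5,"ax":0,"ay":0,"az":0.2,"jaw":1},{"tx":19,"ty":-130,"tz":-15,"ax":0,"ay":0,"az":0.28,"jaw":1},{"tx":25,"ty":-170,"tz":-25,"ax":0,"ay":0,"az":0.34,"jaw":1},{"tx":31,"ty":-210,"tz":-35,"ax":0,"ay":0,"az":0.377,"jaw":1},{"tx":35,"ty":-238,"tz":-44,"ax":0,"ay":0,"az":0.377,"jaw":1},{"tx":37,"ty":-250,"tz":-47,"ax":0,"ay":0,"az":0.377,"jaw":1},{"tx":37,"ty":-250,"tz":-47,"ax":0,"ay":0,"az":0.377,"jaw":1},{"tx":37,"ty":-250,"tz":-47,"ax":0,"ay":0,"az":0.377,"jaw":1}]'; python3 - <<'E'
from h import *
from scipy.spatial.transform import Rotation as R
s=state(); print(s['tool_pos'],s['ee_rot'],s['joints'],np.abs(s['qvel']).max())
y=R.from_quat(s['ee_rot']).as_matrix(); print('jaw',np.degrees(np.arctan2(y[1,1],y[0,1])),'z',y[:,2])
f=snap('wrist','w10'); np.savez('w10.npz',**f)
for q,z in [('ring_center',.00875),('ring_dot',.0175)]:
    for x in landmark_of('wrist',q): print(q,x, at_z(f,x['centre'],z))
hsv=cv2.cvtColor(f['img'],cv2.COLOR_RGB2HSV)
g=(hsv[...,0]>15)&(hsv[...,0]<35)&(hsv[...,1]>120)
n,l,st,cc=cv2.connectedComponentsWithStats(g.astype(np.uint8)); i=1+np.argmax(st[1:,4]); print(st[i],cc[i])
x0,y0,w,h,_=st[i]; roi=np.zeros(g.shape,bool); roi[y0:y0+h,x0:x0+w]=1
wm=roi&(hsv[...,1]<90)&(hsv[...,2]>150)
n,l,st,cc=cv2.connectedComponentsWithStats(wm.astype(np.uint8))
P=[]
for a,c in zip(st[1:],cc[1:]):
    if a[4]>10: P.append(at_z(f,c,.0175)[:2]); print(a[4],c,P[-1])
P=np.array(P); c=P.mean(0); print('c',c,np.degrees(np.arctan2(*(P-c).T[::-1])),np.linalg.norm(P-c,axis=1))
E
```

```text
clock: 12.3
tool_pos: [0.5667, -0.2302, 0.1487]
ee_rot: [-0.029, 1.0, 0.001, -0.001]
wrist_force: [0.1, 0.6, -0.3]
gripper_width: 0.0855
[ 0.56669652 -0.23016644  0.14867134] [-0.02940351  0.9995666   0.00100581 -0.00101679] [-5.15028487e-01  2.60359454e-01  1.63885532e+00  7.04540495e-04
  1.24515942e+00 -2.14486668e+00] 0.02014635584007214
jaw 93.3697655851522 z [-0.00209186  0.00195096 -0.99999591]
ring_center {'centre': [321.3, 224.9], 'confidence': 0.91} [ 0.57016205 -0.22976497  0.00875   ]
ring_dot {'centre': [306.9, 204.8], 'confidence': 0.65} [ 0.55074327 -0.24294802  0.0175    ]
[ 285  185   71   79 3348] [319.79569892 223.57228196]
50 [306.6 205.4] [ 0.55126872 -0.24317303]
39 [345.53846154 227.07692308] [ 0.56817875 -0.20929959]
44 [307.20454545 247.88636364] [ 0.58899732 -0.24090198]
c [ 0.5694816  -0.23112486] [-146.51460269   93.41619342  -26.61024541] [0.02183729 0.02186413 0.02182786]
```

View pics/w10.png

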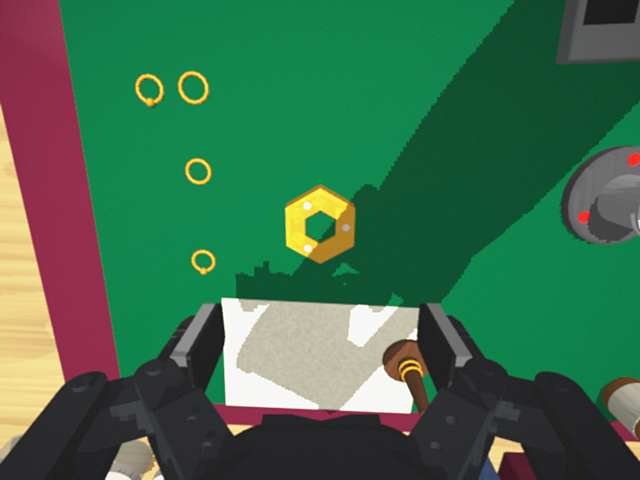

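```bash
python3 -m pendant '[{"tx":1,"ty":0,"tz":-10,"ax":0,"ay":0,"az":0,"jaw":1},{"tx":2,"ty":0,"tz":-35,"ax":0,"ay":0,"az":0,"jaw":1},{"tx":2.5,"ty":0,"tz":-65,"ax":0,"ay":0,"az":0,"jaw":1},{"tx":2.5,"ty":0,"tz":-95,"ax":0,"ay":0,"az":0,"jaw":1},{"tx":2.5,"ty":0,"tz":-115,"ax":0,"ay":0,"az":0,"jaw":1},{"tx":2.5,"ty":0,"tz":-120,"ax":0,"ay":0,"az":0,"jaw":1},{"tx":2.5,"ty":0,"tz":-120,"ax":0,"ay":0,"az":0,"jaw":1}]'; python3 - <<'E'
from h import *
s=state(); print(s['tool_pos'],s['ee_rot'])
f=snap('wrist','w11')
E
```

```text
clock: 13.15
tool_pos: [0.5692, -0.2289, 0.0287]
ee_rot: [-0.031, 1.0, 0.001, -0.001]
wrist_force: [-0.1, -0.2, 0.2]
gripper_width: 0.0856
[ 0.56919907 -0.22886466  0.02869951] [-3.05396401e-02  9.99532519e-01  9.31954068e-04 -1.09821784e-03]
```

View pics/w11.png

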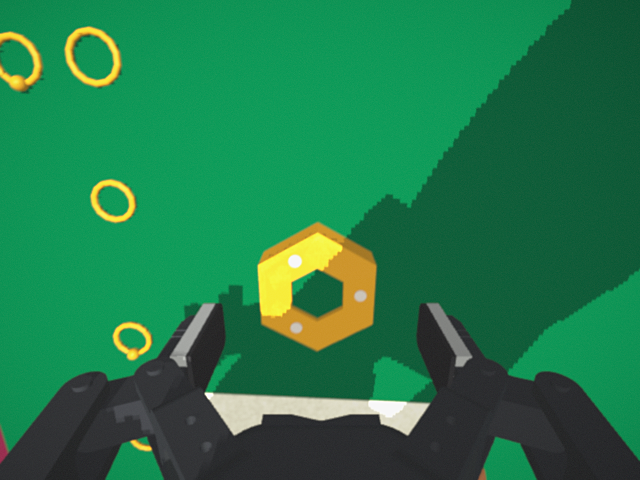

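```bash
python3 -m pendant '[{"tx":0,"ty":-1,"tz":-8,"ax":0,"ay":0,"az":0,"jaw":1},{"tx":0,"ty":-1,"tz":-18,"ax":0,"ay":0,"az":0,"jaw":1},{"tx":0,"ty":-1,"tz":-26,"ax":0,"ay":0,"az":0,"jaw":1},{"tx":0,"ty":-1,"tz":-28,"ax":0,"ay":0,"az":0,"jaw":1},{"tx":0,"ty":-1,"tz":-28,"ax":0,"ay":0,"az":0,"jaw":0.5},{"tx":0,"ty":-1,"tz":-28,"ax":0,"ay":0,"az":0,"jaw":0.1},{"tx":0,"ty":-1,"tz":-28,"ax":0,"ay":0,"az":0,"jaw":-0.2},{"tx":0,"ty":-1,"tz":-28,"ax":0,"ay":0,"az":0,"jaw":-1},{"tx":0,"ty":-1,"tz":-28,"ax":0,"ay":0,"az":0,"jaw":-1}]'; python3 - <<'E'
from h import *
s=state(); print(s['tool_pos'],s['ee_rot'],s['wrist_force'],s['gripper_width'])
f=snap('wrist','w12')
E
```

```text
clock: 14.1
tool_pos: [0.5706, -0.2308, 0.0026]
ee_rot: [-0.03, 1.0, 0.0, 0.0]
wrist_force: [0.4, 0.2, 2.3]
gripper_width: 0.0556
[ 0.57058485 -0.23076088  0.00259886] [-3.04499484e-02  9.99536219e-01  4.53000381e-05  3.81759183e-04] [0.42503759 0.2470403  2.34323666] 0.05559963734920472
```

View pics/w12.png

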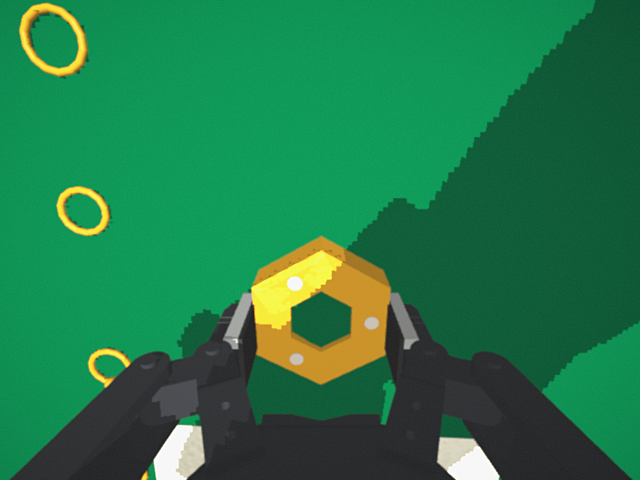

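```bash
python3 -m pendant '[{"tx":0,"ty":0,"tz":5,"ax":0,"ay":0,"az":0,"jaw":-1},{"tx":0,"ty":0,"tz":20,"ax":0,"ay":0,"az":0,"jaw":-1},{"tx":0,"ty":5,"tz":50,"ax":0,"ay":0,"az":-0.05,"jaw":-1},{"tx":-2,"ty":22,"tz":85,"ax":0,"ay":0,"az":-0.12,"jaw":-1},{"tx":-7,"ty":52,"tz":110,"ax":0,"ay":0,"az":-0.2,"jaw":-1},{"tx":-13,"ty":90,"tz":120,"ax":0,"ay":0,"az":-0.28,"jaw":-1},{"tx":-19,"ty":130,"tz":120,"ax":0,"ay":0,"az":-0.36,"jaw":-1},{"tx":-26,"ty":170,"tz":120,"ax":0,"ay":0,"az":-0.44,"jaw":-1},{"tx":-33,"ty":210,"tz":120,"ax":0,"ay":0,"az":-0.5,"jaw":-1},{"tx":-38,"ty":238,"tz":120,"ax":0,"ay":0,"az":-0.529,"jaw":-1},{"tx":-40,"ty":249,"tz":120,"ax":0,"ay":0,"az":-0.529,"jaw":-1},{"tx":-40,"ty":249,"tz":120,"ax":0,"ay":0,"az":-0.529,"jaw":-1}]'; python3 -m pendant '[{"tx":0,"ty":0,"tz":0,"ax":0,"ay":0,"az":0,"jaw":-1}]';  python3 - <<'E'
from h import *
from scipy.spatial.transform import Rotation as R
s=state(); print(s['tool_pos'],s['ee_rot'],s['wrist_force'],s['ft_torque'],s['joints'],s['gripper_width'])
y=R.from_quat(s['ee_rot']).as_matrix(); print('jaw',np.degrees(np.arctan2(y[1,1],y[0,1])),'z',y[:,2])
f=snap('wrist','w13'); np.savez('w13.npz',**f)
hsv=cv2.cvtColor(f['img'],cv2.COLOR_RGB2HSV)
roi=np.zeros(hsv.shape[:2],bool); roi[230:400,250:390]=1
wm=roi&(hsv[...,1]<90)&(hsv[...,2]>110)
n,l,st,cc=cv2.connectedComponentsWithStats(wm.astype(np.uint8))
zt=s['tool_pos'][2]-.0026+.0175
for a,c in zip(st[1:],cc[1:]):
    if a[4]>20: print(a[4],c,at_z(f,c,zt))
red=((hsv[...,0]<4)|(hsv[...,0]>174))&(hsv[...,1]>180)&(hsv[...,2]>90)
n,l,st,cc=cv2.connectedComponentsWithStats(red.astype(np.uint8))
for a,c in zip(st[1:],cc[1:]):
    if a[4]>30: print('red',a[4],c,at_z(f,c,.0125))
E
```

```text
clock: 15.35
tool_pos: [0.5305, 0.0193, 0.1233]
ee_rot: [0.23, 0.973, -0.0, 0.001]
wrist_force: [0.2, -0.3, -1.6]
gripper_width: 0.0559
clock: 15.45
tool_pos: [0.5309, 0.0185, 0.1238]
ee_rot: [0.23, 0.973, -0.0, 0.001]
wrist_force: [-1.0, -0.5, -1.5]
gripper_width: 0.0555
[0.53086853 0.01852234 0.12381414] [ 2.30069185e-01  9.73173510e-01 -3.63560504e-04  1.16492596e-03] [-1.00553706 -0.45344683 -1.49814935] [-0.01478986  0.04796758 -0.00827125] [-1.13003239e-01  1.00576386e-01  1.87302916e+00 -1.08683920e-03
  1.16576041e+00 -1.21907451e+00] 0.055461674038607946
jaw 63.39767783490281 z [ 0.00210006 -0.00124364 -0.99999702]
834 [319.83093525 238.92326139] [0.4962767  0.03477453 0.13871414]
155 [294.45806452 283.09677419] [0.50919429 0.01634642 0.13871414]
138 [371.12318841 322.65942029] [0.54140311 0.03743718 0.13871414]
127 [296.09448819 358.7007874 ] [ 0.543658   -0.00113029  0.13871414]
22 [251.40909091 396.90909091] [ 0.55374871 -0.03077575  0.13871414]
red 121 [299.14049587 196.47107438] [0.49888395 0.01541042 0.0125    ]
red 108 [361.24074074 231.98148148] [0.54618474 0.0460572  0.0125    ]
```

View pics/w13.png

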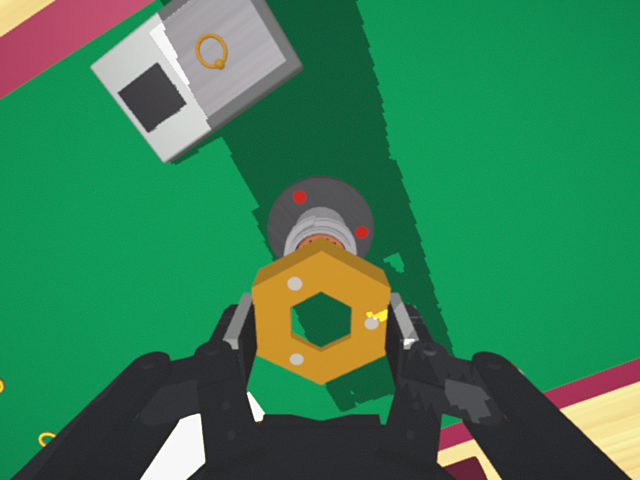

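```bash
python3 -m pendant '[{"tx":0,"ty":0,"tz":-5,"ax":0,"ay":0,"az":0,"jaw":-1},{"tx":0,"ty":0,"tz":-18,"ax":0,"ay":0,"az":0,"jaw":-1},{"tx":0,"ty":0,"tz":-32,"ax":0,"ay":0,"az":0,"jaw":-1},{"tx":0,"ty":0,"tz":-43,"ax":0,"ay":0,"az":0,"jaw":-1},{"tx":0,"ty":0,"tz":-48,"ax":0,"ay":0,"az":0,"jaw":-1},{"tx":0,"ty":0,"tz":-48,"ax":0,"ay":0,"az":0,"jaw":-1},{"tx":0,"ty":0,"tz":-48,"ax":0,"ay":0,"az":0,"jaw":-1}]';  python3 - <<'E'
from h import *
s=state(); print(s['tool_pos'],s['ee_rot'],s['wrist_force'],s['ft_torque'])
f=snap('wrist','w14'); np.savez('w14.npz',**f)
g=snap('scene','s14')
a=cv2.resize(f['img'][180:400,230:410,::-1],None,fx=2.2,fy=2.2,interpolation=cv2.INTER_CUBIC)
b=cv2.resize(g['img'][180:290,245:345,::-1],None,fx=4.4,fy=4.4,interpolation=cv2.INTER_CUBIC)
cv2.imwrite('pics/w14c.png',np.hstack([a[:484],b[:484,:400]]))
E
```

```text
clock: 16.2
tool_pos: [0.5311, 0.0184, 0.0758]
ee_rot: [0.23, 0.973, -0.0, 0.001]
wrist_force: [-0.4, -0.0, -1.1]
gripper_width: 0.0555
[0.53111345 0.01837351 0.07583438] [ 2.30369270e-01  9.73102568e-01 -2.42200529e-04  1.15422079e-03] [-0.36630735 -0.04490109 -1.07639046] [-0.03229889  0.00094121  0.01457793]
```

View pics/w14c.png

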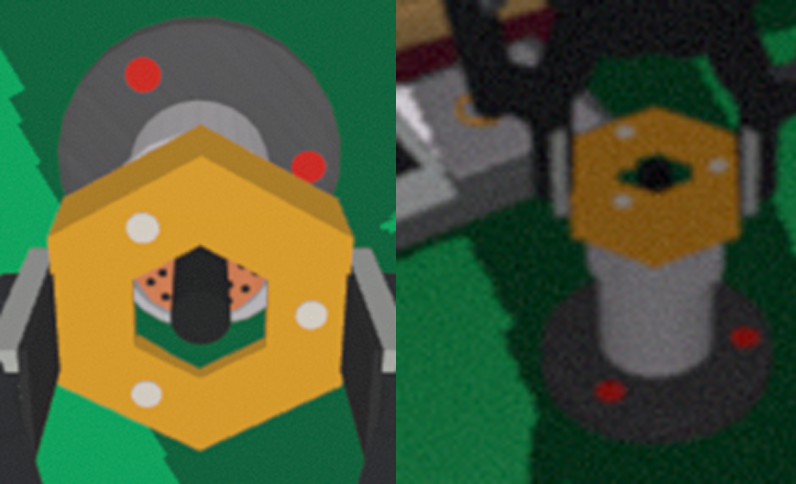

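```bash
python3 -m pendant '[{"tx":0,"ty":0,"tz":-2,"ax":0,"ay":0,"az":0,"jaw":-1},{"tx":0,"ty":0,"tz":-5,"ax":0,"ay":0,"az":0,"jaw":-1},{"tx":0,"ty":0,"tz":-8,"ax":0,"ay":0,"az":0,"jaw":-1},{"tx":0,"ty":0,"tz":-10,"ax":0,"ay":0,"az":0,"jaw":-1},{"tx":0,"ty":0,"tz":-12,"ax":0,"ay":0,"az":0,"jaw":-1},{"tx":0,"ty":0,"tz":-13,"ax":0,"ay":0,"az":0,"jaw":-1},{"tx":0,"ty":0,"tz":-13,"ax":0,"ay":0,"az":0,"jaw":-1}]';  python3 - <<'E'
from h import *
s=state(); print(s['tool_pos'],s['ee_rot'],s['wrist_force'],s['ft_torque'])
E
```

```text
clock: 17.0
tool_pos: [0.5314, 0.0184, 0.0633]
ee_rot: [0.23, 0.973, -0.0, 0.002]
wrist_force: [0.9, -0.8, -1.2]
gripper_width: 0.056
[0.53142985 0.01835188 0.06325375] [ 2.30333787e-01  9.73110345e-01 -2.05123379e-04  1.60027842e-03] [ 0.85509665 -0.79558552 -1.21081852] [-0.04106288  0.01149246  0.02390458]
```

```bash
python3 -m pendant '[{"tx":0,"ty":0,"tz":-1,"ax":0,"ay":0,"az":0,"jaw":-1},{"tx":0,"ty":0,"tz":-2,"ax":0,"ay":0,"az":0,"jaw":-1},{"tx":0,"ty":0,"tz":-3,"ax":0,"ay":0,"az":0,"jaw":-1},{"tx":0,"ty":0,"tz":-4,"ax":0,"ay":0,"az":0,"jaw":-1},{"tx":0,"ty":0,"tz":-5,"ax":0,"ay":0,"az":0,"jaw":-1},{"tx":0,"ty":0,"tz":-5,"ax":0,"ay":0,"az":0,"jaw":-1}]';  python3 - <<'E'
from h import *
s=state(); print(s['tool_pos'],s['ee_rot'],s['wrist_force'],s['ft_torque'])
E
```

```text
clock: 17.6
tool_pos: [0.5313, 0.0184, 0.0581]
ee_rot: [0.23, 0.973, -0.0, 0.001]
wrist_force: [0.8, 0.4, -2.0]
gripper_width: 0.0557
[0.53133005 0.01837198 0.05807232] [ 2.30300690e-01  9.73118357e-01 -2.15513459e-04  1.48654135e-03] [ 0.83710095  0.44889031 -1.98690349] [-0.04372137 -0.05824506 -0.03306566]
```

```bash
python3 -m pendant '[{"tx":0,"ty":0,"tz":-0.7,"ax":0,"ay":0,"az":0,"jaw":-1},{"tx":0,"ty":0,"tz":-1.4,"ax":0,"ay":0,"az":0,"jaw":-1},{"tx":0,"ty":0,"tz":-2,"ax":0,"ay":0,"az":0,"jaw":-1},{"tx":0,"ty":0,"tz":-2,"ax":0,"ay":0,"az":0,"jaw":-1}]';  python3 - <<'E'
from h import *
s=state(); print(s['tool_pos'],s['ee_rot'],s['wrist_force'],s['ft_torque'])
E
```

```text
clock: 18.0
tool_pos: [0.5315, 0.0183, 0.057]
ee_rot: [0.23, 0.973, -0.0, 0.002]
wrist_force: [-3.8, -0.0, 7.1]
gripper_width: 0.0556
[0.53154236 0.01834276 0.05696657] [ 2.30297256e-01  9.73119055e-01 -2.20510890e-04  1.55908463e-03] [-3.80065483 -0.04587471  7.10377803] [0.12866408 0.56501654 0.01563334]
```

```bash
cat > st.py <<'E'
from h import *
from scipy.spatial.transform import Rotation as R
s=state(); y=R.from_quat(s['ee_rot']).as_matrix()
print(round(s['clock'],2),'pos',np.round(s['tool_pos']*1e3,2),'jaw',round(np.degrees(np.arctan2(y[1,1],y[0,1])),1),'zax',np.round(y[:2,2],4),'F',np.round(s['wrist_force'],1),'M',np.round(s['ft_torque'],3),'q6',round(s['joints'][5],2),round(s['gripper_width']*1e3,1))
E
python3 -m pendant '[{"tx":-0.5,"ty":0,"tz":-0.7,"ax":0,"ay":0,"az":-0.03,"jaw":-1},{"tx":-0.5,"ty":0,"tz":-0.8,"ax":0,"ay":0,"az":-0.06,"jaw":-1},{"tx":-0.5,"ty":0,"tz":-0.9,"ax":0,"ay":0,"az":-0.09,"jaw":-1},{"tx":-0.5,"ty":0,"tz":-1,"ax":0,"ay":0,"az":-0.12,"jaw":-1},{"tx":-0.5,"ty":0,"tz":-1.1,"ax":0,"ay":0,"az":-0.15,"jaw":-1},{"tx":-0.5,"ty":0,"tz":-1.1,"ax":0,"ay":0,"az":-0.15,"jaw":-1}]' >/dev/null; python3 st.py
```

```text
18.6 pos [531.73  18.4   56.55] jaw 54.7 zax [ 0.0042 -0.0016] F [-0.8  0.3  3.8] M [ 0.124  0.086 -0.069] q6 -1.07 55.8
```

```bash
python3 -m pendant '[{"tx":0,"ty":0,"tz":-0.7,"ax":0,"ay":0,"az":-0.03,"jaw":-1},{"tx":0,"ty":0,"tz":-0.8,"ax":0,"ay":0,"az":-0.06,"jaw":-1},{"tx":0,"ty":0,"tz":-0.9,"ax":0,"ay":0,"az":-0.09,"jaw":-1},{"tx":0,"ty":0,"tz":-1,"ax":0,"ay":0,"az":-0.12,"jaw":-1},{"tx":0,"ty":0,"tz":-1.1,"ax":0,"ay":0,"az":-0.15,"jaw":-1},{"tx":0,"ty":0,"tz":-1.1,"ax":0,"ay":0,"az":-0.15,"jaw":-1}]' >/dev/null; python3 st.py;  python3 -m pendant '[{"tx":0,"ty":0,"tz":-0.6,"ax":0,"ay":0,"az":-0.03,"jaw":-1},{"tx":0,"ty":0,"tz":-0.7,"ax":0,"ay":0,"az":-0.06,"jaw":-1},{"tx":0,"ty":0,"tz":-0.8,"ax":0,"ay":0,"az":-0.09,"jaw":-1},{"tx":0,"ty":0,"tz":-0.9,"ax":0,"ay":0,"az":-0.12,"jaw":-1},{"tx":0,"ty":0,"tz":-0.9,"ax":0,"ay":0,"az":-0.12,"jaw":-1}]' >/dev/null; python3 st.py
```

```text
19.2 pos [532.83  18.1   56.16] jaw 46.1 zax [ 0.0063 -0.0027] F [ 1.6 -0.8  3.1] M [-0.16  -0.213 -0.01 ] q6 -0.92 55.5
19.7 pos [533.32  17.42  55.82] jaw 39.3 zax [ 0.0068 -0.0046] F [-0.9 -3.   4.9] M [-0.554  0.102  0.017] q6 -0.8 55.6
```

```bash
python3 -m pendant '[{"tx":-1,"ty":0.4,"tz":-0.4,"ax":0.002,"ay":0.003,"az":-0.015,"jaw":-1},{"tx":-1.6,"ty":0.8,"tz":-0.5,"ax":0.0046,"ay":0.0068,"az":-0.04,"jaw":-1},{"tx":-1.6,"ty":0.8,"tz":-0.6,"ax":0.0046,"ay":0.0068,"az":-0.07,"jaw":-1},{"tx":-1.6,"ty":0.8,"tz":-0.6,"ax":0.0046,"ay":0.0068,"az":-0.07,"jaw":-1}]' >/dev/null; python3 st.py
```

```text
20.1 pos [532.45  18.15  55.61] jaw 35.3 zax [ 0.0013 -0.0003] F [ 2.2 -1.5  4.2] M [-0.334 -0.437  0.056] q6 -0.73 55.7
```

```bash
python3 -m pendant '[{"tx":-0.6,"ty":0,"tz":-0.3,"ax":0,"ay":0,"az":-0.03,"jaw":-1},{"tx":-0.8,"ty":0.1,"tz":-0.4,"ax":0,"ay":0,"az":-0.06,"jaw":-1},{"tx":-0.8,"ty":0.1,"tz":-0.5,"ax":0,"ay":0,"az":-0.09,"jaw":-1},{"tx":-0.8,"ty":0.1,"tz":-0.5,"ax":0,"ay":0,"az":-0.09,"jaw":-1}]' >/dev/null; python3 st.py; python3 -m pendant '[{"tx":-0.5,"ty":0.1,"tz":-0.2,"ax":0,"ay":0,"az":-0.03,"jaw":-1},{"tx":-0.6,"ty":0.1,"tz":-0.3,"ax":0,"ay":0,"az":-0.06,"jaw":-1},{"tx":-0.6,"ty":0.1,"tz":-0.4,"ax":0,"ay":0,"az":-0.09,"jaw":-1},{"tx":-0.6,"ty":0.1,"tz":-0.4,"ax":0,"ay":0,"az":-0.09,"jaw":-1}]' >/dev/null; python3 st.py
```

```text
20.5 pos [532.29  18.04  55.36] jaw 30.1 zax [ 0.0026 -0.0007] F [ 3.5 -1.2  1.5] M [-0.467 -0.486  0.087] q6 -0.64 55.5
20.9 pos [531.84  17.96  55.06] jaw 24.9 zax [ 0.0028 -0.0013] F [ 2.7 -3.5  2.9] M [-0.577 -0.488  0.04 ] q6 -0.55 55.4
```

```bash
python3 -m pendant '[{"tx":-0.3,"ty":0.2,"tz":-0.2,"ax":0,"ay":0,"az":-0.03,"jaw":-1},{"tx":-0.4,"ty":0.3,"tz":-0.3,"ax":0,"ay":0.002,"az":-0.06,"jaw":-1},{"tx":-0.4,"ty":0.3,"tz":-0.3,"ax":0,"ay":0.002,"az":-0.08,"jaw":-1},{"tx":-0.4,"ty":0.3,"tz":-0.3,"ax":0,"ay":0.002,"az":-0.08,"jaw":-1}]' >/dev/null; python3 st.py; python3 -m pendant '[{"tx":-0.3,"ty":0.2,"tz":-0.2,"ax":0,"ay":0,"az":-0.03,"jaw":-1},{"tx":-0.4,"ty":0.3,"tz":-0.3,"ax":0,"ay":0.002,"az":-0.06,"jaw":-1},{"tx":-0.4,"ty":0.3,"tz":-0.3,"ax":0,"ay":0.002,"az":-0.08,"jaw":-1},{"tx":-0.4,"ty":0.3,"tz":-0.3,"ax":0,"ay":0.002,"az":-0.08,"jaw":-1}]' >/dev/null; python3 st.py
```

```text
21.3 pos [531.51  17.96  54.84] jaw 20.4 zax [ 0.0009 -0.0019] F [ 1.7 -4.6  3.6] M [-0.727 -0.459  0.022] q6 -0.47 55.6
21.7 pos [531.2   17.95  54.67] jaw 15.8 zax [-0.001  -0.0024] F [ 2.  -4.9  4.1] M [-0.769 -0.451  0.041] q6 -0.39 55.6
```

```bash
python3 -m pendant '[{"tx":0,"ty":-0.3,"tz":-0.1,"ax":0.002,"ay":0,"az":-0.02,"jaw":-1},{"tx":0,"ty":-0.3,"tz":-0.1,"ax":0.002,"ay":0,"az":-0.04,"jaw":-1},{"tx":0,"ty":-0.3,"tz":-0.2,"ax":0.002,"ay":0,"az":-0.06,"jaw":-1},{"tx":0,"ty":-0.3,"tz":-0.2,"ax":0.002,"ay":0,"az":-0.06,"jaw":-1}]' >/dev/null; python3 st.py; python3 -m pendant '[{"tx":0,"ty":-0.3,"tz":-0.1,"ax":0,"ay":0,"az":-0.02,"jaw":-1},{"tx":0,"ty":-0.3,"tz":-0.1,"ax":0,"ay":0,"az":-0.04,"jaw":-1},{"tx":0,"ty":-0.3,"tz":-0.2,"ax":0,"ay":0,"az":-0.06,"jaw":-1},{"tx":0,"ty":-0.3,"tz":-0.2,"ax":0,"ay":0,"az":-0.06,"jaw":-1}]' >/dev/null; python3 st.py
```

```text
22.1 pos [530.97  17.87  54.46] jaw 12.3 zax [-0.0017  0.    ] F [-0.3 -2.1  5.2] M [-0.404 -0.248  0.089] q6 -0.33 55.5
22.5 pos [530.82  17.83  54.35] jaw 8.7 zax [-0.002   0.0005] F [ 0.6 -1.3  5.9] M [-0.282 -0.192  0.042] q6 -0.27 55.7
```

```bash
python3 -m pendant '[{"tx":0,"ty":-0.2,"tz":-0.1,"ax":0,"ay":0,"az":-0.02,"jaw":-1},{"tx":0,"ty":-0.2,"tz":-0.1,"ax":0,"ay":0,"az":-0.04,"jaw":-1},{"tx":0,"ty":-0.2,"tz":-0.2,"ax":0,"ay":0,"az":-0.06,"jaw":-1},{"tx":0,"ty":-0.2,"tz":-0.2,"ax":0,"ay":0,"az":-0.06,"jaw":-1}]' >/dev/null; python3 st.py; python3 -m pendant '[{"tx":0,"ty":-0.2,"tz":-0.1,"ax":0,"ay":0,"az":-0.02,"jaw":-1},{"tx":0,"ty":-0.2,"tz":-0.1,"ax":0,"ay":0,"az":-0.04,"jaw":-1},{"tx":0,"ty":-0.2,"tz":-0.2,"ax":0,"ay":0,"az":-0.06,"jaw":-1},{"tx":0,"ty":-0.2,"tz":-0.2,"ax":0,"ay":0,"az":-0.06,"jaw":-1}]' >/dev/null; python3 st.py
```

```text
22.9 pos [530.69  17.84  54.27] jaw 5.2 zax [-0.0023  0.0009] F [ 1.1 -2.4  5.9] M [-0.343 -0.16   0.034] q6 -0.21 55.8
23.3 pos [530.56  17.82  54.19] jaw 1.7 zax [-0.0026  0.0012] F [ 0.5 -1.7  6.1] M [-0.34  -0.127 -0.001] q6 -0.15 55.6
```

```bash
python3 -m pendant '[{"tx":0.2,"ty":0,"tz":0,"ax":0,"ay":0,"az":-0.03,"jaw":-1},{"tx":0.2,"ty":0,"tz":0,"ax":-0.001,"ay":-0.002,"az":-0.06,"jaw":-1},{"tx":0.2,"ty":0,"tz":0,"ax":-0.001,"ay":-0.002,"az":-0.08,"jaw":-1},{"tx":0.2,"ty":0,"tz":0,"ax":-0.001,"ay":-0.002,"az":-0.08,"jaw":-1}]' >/dev/null; python3 st.py; python3 -m pendant '[{"tx":0,"ty":0,"tz":0,"ax":0,"ay":0,"az":-0.03,"jaw":-1},{"tx":0,"ty":0,"tz":0,"ax":0,"ay":0,"az":-0.06,"jaw":-1},{"tx":0,"ty":0,"tz":0,"ax":0,"ay":0,"az":-0.08,"jaw":-1},{"tx":0,"ty":0,"tz":0,"ax":0,"ay":0,"az":-0.08,"jaw":-1}]' >/dev/null; python3 st.py
```

```text
23.7 pos [530.44  17.86  54.15] jaw -2.9 zax [-0.0012  0.0004] F [ 0.7 -2.1  5.6] M [-0.48  -0.092  0.004] q6 -0.06 55.6
24.1 pos [530.14  17.99  54.1 ] jaw -7.6 zax [-0.0019  0.0007] F [ 0.  -1.3  5.5] M [-0.429 -0.136  0.063] q6 0.02 55.7
```

```bash
python3 - <<'E'
from h import *
f=snap('wrist','w15'); np.savez('w15.npz',**f)
g=snap('scene','s15')
a=cv2.resize(f['img'][180:400,230:410,::-1],None,fx=2.2,fy=2.2,interpolation=cv2.INTER_CUBIC)
b=cv2.resize(g['img'][180:290,245:345,::-1],None,fx=4.4,fy=4.4,interpolation=cv2.INTER_CUBIC)
cv2.imwrite('pics/w15c.png',np.hstack([a[:484],b[:484,:400]]))
E
```

```text
(no output)
```

View pics/w15c.png

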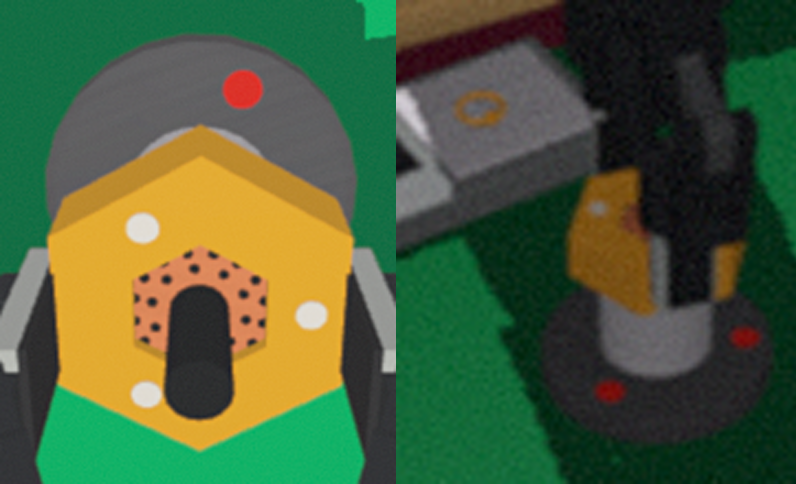

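The ring has turned with the gripper, with the knob centred in its opening and the plate just under the flange. I'll keep turning slowly.

```bash
python3 -m pendant '[{"tx":0.3,"ty":0,"tz":0,"ax":0,"ay":0,"az":-0.03,"jaw":-1},{"tx":0.3,"ty":0,"tz":0,"ax":-0.001,"ay":-0.002,"az":-0.06,"jaw":-1},{"tx":0.3,"ty":0,"tz":0,"ax":-0.001,"ay":-0.002,"az":-0.08,"jaw":-1},{"tx":0.3,"ty":0,"tz":0,"ax":-0.001,"ay":-0.002,"az":-0.08,"jaw":-1}]' >/dev/null; python3 st.py; python3 -m pendant '[{"tx":0,"ty":0,"tz":0,"ax":0,"ay":0,"az":-0.03,"jaw":-1},{"tx":0,"ty":0,"tz":0,"ax":0,"ay":0,"az":-0.06,"jaw":-1},{"tx":0,"ty":0,"tz":0,"ax":0,"ay":0,"az":-0.08,"jaw":-1},{"tx":0,"ty":0,"tz":0,"ax":0,"ay":0,"az":-0.08,"jaw":-1}]' >/dev/null; python3 st.py
```

```text
24.6 pos [530.14  18.04  54.12] jaw -12.3 zax [-0.0005 -0.0002] F [ 0.5 -2.7  6.3] M [-0.443 -0.106  0.07 ] q6 0.1 55.4
25.0 pos [530.06  18.05  54.14] jaw -16.9 zax [-0.0008 -0.0002] F [ 1.3 -2.2  4.6] M [-0.384 -0.136  0.007] q6 0.18 55.9
```

```bash
python3 -m pendant '[{"tx":0,"ty":0,"tz":0,"ax":0,"ay":0,"az":-0.03,"jaw":-1},{"tx":0,"ty":0,"tz":0,"ax":0,"ay":0,"az":-0.06,"jaw":-1},{"tx":0,"ty":0,"tz":0,"ax":0,"ay":0,"az":-0.08,"jaw":-1},{"tx":0,"ty":0,"tz":0,"ax":0,"ay":0,"az":-0.08,"jaw":-1}]' >/dev/null; python3 st.py; python3 -m pendant '[{"tx":0,"ty":0,"tz":0,"ax":0,"ay":0,"az":-0.03,"jaw":-1},{"tx":0,"ty":0,"tz":0,"ax":0,"ay":0,"az":-0.06,"jaw":-1},{"tx":0,"ty":0,"tz":0,"ax":0,"ay":0,"az":-0.08,"jaw":-1},{"tx":0,"ty":0,"tz":0,"ax":0,"ay":0,"az":-0.08,"jaw":-1}]' >/dev/null; python3 st.py
```

```text
25.4 pos [529.93  18.09  54.1 ] jaw -21.6 zax [-0.0011 -0.    ] F [ 1.1 -2.6  4.5] M [-0.406 -0.209  0.03 ] q6 0.26 55.9
25.8 pos [529.87  18.08  54.  ] jaw -26.2 zax [-0.0012  0.    ] F [ 1.6 -3.   3.4] M [-0.402 -0.327  0.048] q6 0.34 55.9
```

```bash
python3 -m pendant '[{"tx":0,"ty":0,"tz":0,"ax":0,"ay":0,"az":-0.02,"jaw":-1},{"tx":0,"ty":0,"tz":0,"ax":0,"ay":0,"az":-0.04,"jaw":-1},{"tx":0,"ty":0,"tz":0,"ax":0,"ay":0,"az":-0.05,"jaw":-1},{"tx":0,"ty":0,"tz":-0.1,"ax":0,"ay":0,"az":-0.05,"jaw":-1}]' >/dev/null; python3 st.py; python3 -m pendant '[{"tx":0,"ty":0,"tz":0,"ax":0,"ay":0,"az":-0.02,"jaw":-1},{"tx":0,"ty":0,"tz":-0.1,"ax":0,"ay":0,"az":-0.04,"jaw":-1},{"tx":0,"ty":0,"tz":-0.1,"ax":0,"ay":0,"az":-0.04,"jaw":-1}]' >/dev/null; python3 st.py
```

```text
26.2 pos [529.87  18.02  53.91] jaw -29.1 zax [-0.0012 -0.    ] F [ 1.  -3.5  4.5] M [-0.559 -0.329  0.176] q6 0.39 55.6
26.5 pos [529.84  17.98  53.81] jaw -31.5 zax [-0.0013 -0.0001] F [ 1.  -3.9  4.1] M [-0.584 -0.253  0.108] q6 0.43 55.9
```

```bash
python3 -m pendant '[{"tx":0,"ty":0,"tz":-0.1,"ax":0,"ay":0,"az":-0.02,"jaw":-1},{"tx":0,"ty":0,"tz":-0.1,"ax":0,"ay":0,"az":-0.04,"jaw":-1}]' >/dev/null; python3 st.py;  python3 -m pendant '[{"tx":0,"ty":0,"tz":0,"ax":0,"ay":0,"az":0,"jaw":-1}]' >/dev/null; python3 st.py
```

```text
26.7 pos [529.82  17.88  53.73] jaw -33.8 zax [-0.0013 -0.0002] F [ 0.5 -3.   3.7] M [-0.669 -0.282  0.284] q6 0.48 55.5
26.8 pos [529.85  17.87  53.76] jaw -33.9 zax [-0.0013 -0.0002] F [ 0.6 -3.2  3.2] M [-0.668 -0.316  0.182] q6 0.48 55.7
```

```bash
python3 -m pendant '[{"tx":0,"ty":0,"tz":0,"ax":0,"ay":0,"az":-0.01,"jaw":-1}]' >/dev/null; python3 st.py;  python3 -m pendant '[{"tx":0,"ty":0,"tz":0,"ax":0,"ay":0,"az":-0.01,"jaw":-1}]' >/dev/null; python3 st.py; python3 -m pendant '[{"tx":0,"ty":0,"tz":0,"ax":0,"ay":0,"az":-0.01,"jaw":-1}]' >/dev/null; python3 st.py
```

```text
26.9 pos [529.8   17.85  53.7 ] jaw -34.5 zax [-0.0014 -0.0002] F [ 2.2 -3.6  3.5] M [-0.7   -0.324  0.266] q6 0.49 55.8
27.0 pos [529.79  17.83  53.68] jaw -35.1 zax [-0.0014 -0.0003] F [ 0.7 -4.   3.9] M [-0.63  -0.337  0.303] q6 0.5 55.7
27.1 pos [529.78  17.8   53.67] jaw -35.7 zax [-0.0014 -0.0004] F [ 0.8 -4.7  3. ] M [-0.649 -0.29   0.336] q6 0.51 55.5
```

```bash
python3 -m pendant '[{"tx":0,"ty":0,"tz":0,"ax":0,"ay":0,"az":0,"jaw":-1}]' >/dev/null; python3 st.py; python3 -m pendant '[{"tx":0,"ty":0,"tz":0,"ax":0,"ay":0,"az":0,"jaw":0.6},{"tx":0,"ty":0,"tz":0,"ax":0,"ay":0,"az":0,"jaw":0.8},{"tx":0,"ty":0,"tz":0,"ax":0,"ay":0,"az":0,"jaw":1},{"tx":0,"ty":0,"tz":0,"ax":0,"ay":0,"az":0,"jaw":1}]' >/dev/null; python3 st.py; python3 - <<'E'
from h import *
f=snap('wrist','w16'); np.savez('w16.npz',**f)
E
```

```text
27.2 pos [529.8   17.8   53.68] jaw -35.8 zax [-0.0013 -0.0004] F [ 0.9 -3.7  3.9] M [-0.61  -0.295  0.297] q6 0.51 55.8
27.6 pos [529.25  18.16  53.25] jaw -35.8 zax [-0.0025  0.0001] F [ 0.2 -0.5 -0.7] M [ 0.019 -0.014 -0.026] q6 0.51 85.4
```

View pics/w16.png

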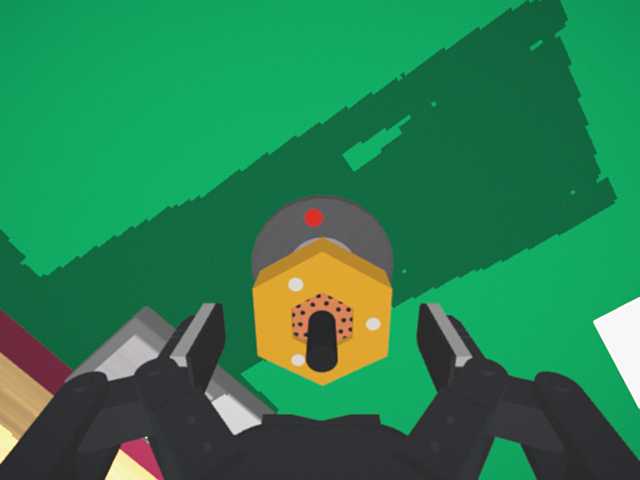

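```bash
python3 -m pendant '[{"tx":0,"ty":0,"tz":4,"ax":0,"ay":0,"az":0,"jaw":1},{"tx":0,"ty":0,"tz":16,"ax":0,"ay":0,"az":0,"jaw":1},{"tx":0,"ty":0,"tz":40,"ax":0,"ay":0,"az":0,"jaw":1},{"tx":0,"ty":0,"tz":75,"ax":0,"ay":0,"az":0,"jaw":1},{"tx":0,"ty":0,"tz":110,"ax":0,"ay":0,"az":0,"jaw":1},{"tx":0,"ty":0,"tz":135,"ax":0,"ay":0,"az":0,"jaw":1},{"tx":0,"ty":0,"tz":145,"ax":0,"ay":0,"az":0,"jaw":1},{"tx":0,"ty":0,"tz":145,"ax":0,"ay":0,"az":0,"jaw":1},{"tx":0,"ty":0,"tz":145,"ax":0,"ay":0,"az":0,"jaw":1}]' >/dev/null; python3 st.py; python3 - <<'E'
from h import *
def dots(f,z,roi):
    hsv=cv2.cvtColor(f['img'],cv2.COLOR_RGB2HSV); r=np.zeros(hsv.shape[:2],bool); r[roi[0]:roi[1],roi[2]:roi[3]]=1
    n,l,st,cc=cv2.connectedComponentsWithStats((r&(hsv[...,1]<90)&(hsv[...,2]>110)).astype(np.uint8))
    P=np.array([at_z(f,c,z)[:2] for a,c in zip(st[1:],cc[1:]) if 20<a[4]<300]); print(P)
    if len(P)==3:
        c=P.mean(0); print('c',c,np.sort(np.degrees(np.arctan2(*(P-c).T[::-1]))))
f=dict(np.load('w15.npz')); 
f=dict(np.load('w16.npz')); dots(f,.0595+.00875,(250,380,265,385))
f=snap('wrist','w17'); 
for q in ['ring_center','ring_dot','plate_knob']:
    for x in landmark_of('wrist',q): print(q,x)
dots(f,.0595+.00875,(180,300,270,370))
g=snap('scene','s17'); b=cv2.resize(g['img'][170:290,235:365,::-1],None,fx=5,fy=5,interpolation=cv2.INTER_CUBIC); cv2.imwrite('pics/s17c.png',b)
cv2.imwrite('pics/w17c.png',cv2.resize(f['img'][150:300,230:410,::-1],None,fx=4,fy=4,interpolation=cv2.INTER_CUBIC))
E
```

```text
28.55 pos [528.74  18.16 197.36] jaw -35.8 zax [-0.0036  0.0002] F [-1.1 -0.8 -0.9] M [ 0.008 -0.028  0.03 ] q6 0.51 85.1
[[0.53125787 0.03834991]
 [0.5472145  0.00310404]
 [0.50880275 0.00690524]]
c [0.52909171 0.01611973] [-155.57421223  -35.68569912   84.43452407]
ring_center {'centre': [322.1, 218.7], 'confidence': 0.95}
ring_dot {'centre': [309.3, 201.7], 'confidence': 0.72}
plate_knob {'centre': [320.8, 224.8], 'confidence': 0.96}
plate_knob {'centre': [319.8, 219.3], 'confidence': 0.52}
[[0.53193304 0.03925913]
 [0.54770284 0.00484129]
 [0.50989792 0.00856303]]
c [0.5298446  0.01755448] [-155.73536467  -35.44686491   84.50387909]
```

View pics/s17c.png

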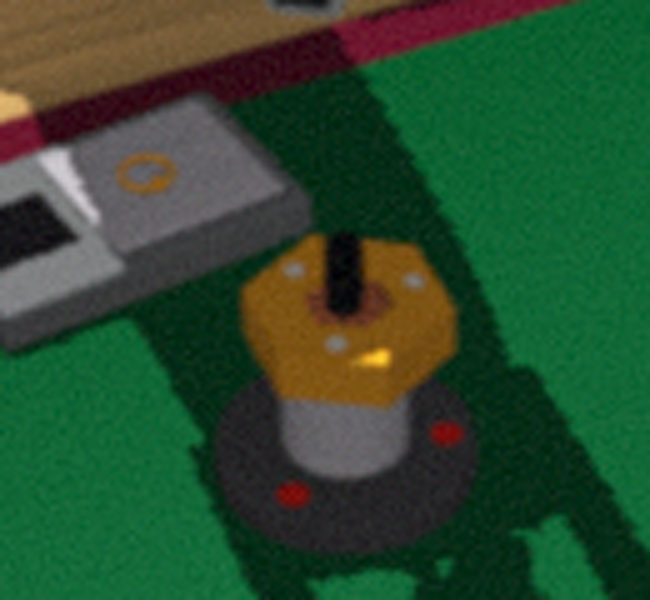

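View pics/w17c.png

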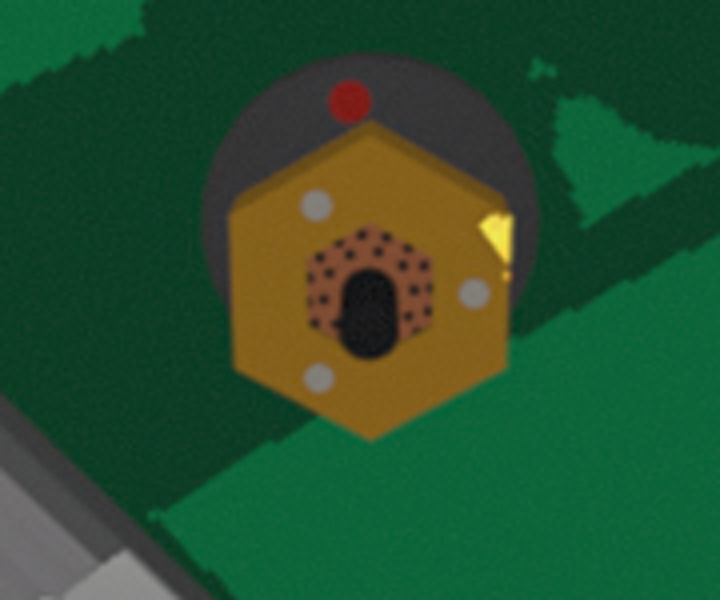

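```bash
python3 - <<'E'
from h import *
for q in ['bottle','cone','scale']:
    g=grab_frame('scene')
    for x in landmark_of('scene',q)[:1]: print(q,x)
print(state()['clock']); print(hand_in())
E
```

```text
bottle {'centre': [419.6, 334.5], 'confidence': 0.59}
cone {'centre': [258.7, 379.4], 'confidence': 0.65}
scale {'centre': [256.3, 214.4], 'confidence': 0.9}
29.1
the job is handed in; nothing more can be done
None
```

The cup is closed and the job was handed in at about 29 s on the robot's clock.

- **Plate:** I set it in the mouth by its knob. It met the seat at about 4 N, roughly 5 mm below the rim, and I let go. The pictures after release show it sitting level in the mouth.
- **Ring:** I set it down over the red dots and turned it about 99° clockwise. It met the plate after about 55°, and the thread began to pull at about 90°.
- **Tightness:** I stopped at a measured 0.30–0.34 N m. The sensor's zero is good to about ±0.03 N m, so this is past snug (0.2) and close to the 0.35 limit.
- **After letting go:** the ring stayed at the same angle (about −35.6°), so it did not unwind. It looks level and centred, with its centre about 5 mm below the mouth point by my grip-height estimate. The gripper is about 0.14 m above the closed cup, touching nothing.
- **Bystanders:** the jar, the cone and the scale show within about 5 pixels of where they were, which is detector scatter.

**Not measured:** I could not read the clamp force directly. I estimate 15–30 N from the torque and how far the seat gave way, which is inside the 8–55 N range.

**Disagreements:**
- The wrist camera read about 1 mm off sideways compared with the gripped knob, so I worked from relative offsets.
- The finger opening read about 1.5–2 mm less than the true size of both parts.

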